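Load and start the specimen shaker

ROBOT

A 7-joint arm with a two-finger parallel gripper is mounted at the origin on the work surface. World frame = base frame: x ahead of the robot, y to its left, z up, the work surface at z = 0. Lengths are in m, angles in rad, forces in N, time in s.
With the tool pointing down it reaches from about 0.35 to 0.9 m from the base axis. Payload 8.1 kg.
Tool frame: the origin (TCP) lies at the very end of the fingers, on their centre line; the grasp point (between the pads) lies 19 mm behind it (grasp_offset is the distance from the TCP to the grasp point, in m); z points along the fingers, y is the line along which they close (so a half turn about z gives the same grasp; the last joint's range is limited). The gripper opens to 92 mm and grips with 3 to 60 N. Pads are 19 mm wide; open, the fingers measure 130 mm over their backs; the gripper's body (75 mm by 190 mm) begins 47 mm behind the grasp point.
Start: joints at [-0.103, 0.434, 0.025, 1.573, -0.012, 1.134, -0.075], TCP at [0.625, -0, 0.203] pointing down, gripper open.
Joint ranges: [-2.62, 2.62], [-0.44, 2.09], [-1.27, 1.32], [0.08, 2.57], [-1.32, 4.46], [0.12, 2], [-2.74, 2.74]. Speed limits (rad/s): [2.22, 2.22, 3.01, 3.01, 3.14, 3.14, 3.14].

INTERFACE

Orientations are given as a rotation vector (axis times angle).
In Python, from cell import observe, get_image, camera_params, sign_off, silhouettes, grasp_offset gives the robot as it stands. The module is installed in compiled form; this text tells all that it offers.
- The arm moves only by the tool jog_arm, never from a script. Its argument "motion" is a list that holds one entry, the list of rows, each a list of 7 numbers: the shift along the tool's x, y, z in m, then the turn, a rotation vector about the tool's x, y, z in rad, then the closure, from -1 (fully open) to 1 (shut), so that 0 is half open. In form: [[[dx, dy, dz, wx, wy, wz, hand], ...]]. A call has 1 to 10 rows; each row is the pose to reach, as a shift and turn from the pose commanded when the call began, along the tool's axes at that moment; what a row does not reach only later rows make up. A row lasts 1/12 s, in which the tool goes at most 41.7 mm and 7.16 degrees, less where a joint would pass 70% of its speed; a pose out of reach is approached as far as the arm can. A call with a gripper value outside its range is refused whole. The fingers move at their own pace and stop on an object; "force" is the grip in N (left out, the last holds). Time passes only in rows, so rows that repeat a pose let the fingers close. It gives the time, the measured TCP pose, the force, the opening and the grip force at its end, in the units of the state.
- observe(): the state, without advancing time (a new reading comes with each control period).
- get_image(name): name is "scene" or "side" or "wrist"; returns the picture (480x640x3 uint8, red, green, blue); there is no depth.
- camera_params(name): a dict with "vertical_fov" (degrees; the focal length in pixels is half the picture's height over the tangent of half this angle, whatever the lens; pixels are square), "cx", "cy" (the principal point, pixels), "dist_coeffs" ([k1, k2, p1, p2, k3] as OpenCV has them; the pictures are not rectified), "T" (4x4, takes a point from camera to world coordinates). Camera axes: x right, y down, z forward; pixel columns grow to the right and rows downward; lengths in m; the calibration is good to about 2 mm. A picture is of the moment at which its call begins: read the wrist's pose just before it. camera_params takes no time and is no camera call; for the wrist camera it gives the pose at the moment of the call.
- sign_off(): hands the job in; it is judged then, once.
Trained networks look in the newest picture that a camera, given by its name, has taken for a name from the list of things; names that differ only in an ending like _2 or _b are one class to them, and where a whole thing is asked for, a point or a joint stands for the part that bears it (a point fixed in the world has none). Each returns a list of dicts, best first, with "p" (0 to 1); they miss things now and then, are a little off and sometimes report something else, mostly with a low value. They report only what shows in the picture. A call takes as long as a camera call. They do not tell look-alikes from the thing itself.
- silhouettes(query, camera): "mask" (480x640 bool, what is visible of it) and "pixel" ([column, row] in pixels, amid what is visible of it).
The state is a dict: "clock": time; "joints": joint angles; "dq": joint speeds; "joint_efforts": joint torques, N m; "position": TCP position; "ee_rot": TCP orientation; "force": force on the tool from outside, world axes, zero at the start; "ft_torque": the same for the moment, N m; "width": opening from 0.0 (shut) to 1.0 (fully open); "gripper_force": force on a finger pad.
Only numpy, scipy, OpenCV 4.12 (cv2) and the standard library are available. Lean on these libraries where they do the work, as an engineer would, in place of code of your own. Each camera call takes 0.05 s, during which the arm holds its last target. There are 200 camera calls.

TASK

First turn the shaker's speed knob, down inside its yellow guard ring, fully back to OFF (pointer at the red tick). Then stand all the orange-lidded jars upright on the shaker's mat, between its blue rails and against or near the back stop, squeeze the sprung bar and fit it across in front of them so that both its pins spring into the windows of the rails, and last turn the knob so that its white pointer is on the green mark. Do not strike the guard ring, and leave the blue-lidded jars where they are.

Things in the scene. Friction and masses are not known exactly. Their poses are not given: they have to be found in the camera images.
- jar1: specimen jar, upright cylinder 54 mm across and 70 mm tall, white with an 18 mm high orange lid of the same width; origin at the centre of its underside, z up. To be loaded (80 to 155 g). Between two and four orange-lidded jars are present; an absent one reads None.
- jar2: specimen jar, upright cylinder 54 mm across and 70 mm tall, white with an 18 mm high orange lid of the same width; origin at the centre of its underside, z up. To be loaded (80 to 155 g). Between two and four orange-lidded jars are present; an absent one reads None.
- jar3: specimen jar, upright cylinder 54 mm across and 70 mm tall, white with an 18 mm high orange lid of the same width; origin at the centre of its underside, z up. To be loaded (80 to 155 g). Between two and four orange-lidded jars are present; an absent one reads None.
- jar4: specimen jar, upright cylinder 54 mm across and 70 mm tall, white with an 18 mm high orange lid of the same width; origin at the centre of its underside, z up. To be loaded (80 to 155 g). Between two and four orange-lidded jars are present; an absent one reads None.
- blue1: specimen jar, upright cylinder 54 mm across and 70 mm tall, white with an 18 mm high blue lid of the same width; origin at the centre of its underside, z up. Not part of this job (about 220 g).
- blue2: specimen jar, upright cylinder 54 mm across and 70 mm tall, white with an 18 mm high blue lid of the same width; origin at the centre of its underside, z up. Not part of this job (about 220 g).
- shaker: white shaker with a flat aluminium deck, 210 mm (x) by 300 mm (y), fixed. Origin on the bench under the deck's centre, x away from the robot at yaw 0; deck top at z = 60 mm. Blue side rails along x, inner faces at y = +-125 mm, 14 mm thick, x -85 to 85 mm, tops at z = 120 mm. A low blue back stop runs between them: front face at x = 50 mm, top at z = 85 mm
- bay (a point): centre of the jar bay on the deck: the black mat strip between the fitted bar and the back stop, at x = 6 mm in the shaker's frame. With the bar fitted a jar's centre can lie at x -12 to +23 mm, y -98 to +98 mm in the shaker's frame; four jars fit in one row along y, 60 mm apart (y = +-30, +-90 mm)
- window_l (a point): centre of the mouth of the square window in the rail at +y, on its inner face (shaker x = -50, y = 125, z = 93 mm): a recess for one pin, 20 mm wide (x), 18 mm high (z = 84 to 102 mm), right through the rail, closed above by a lintel
- window_r (a point): the same for the window in the rail at -y (shaker y = -125 mm)
- bar: loose sprung retaining bar, about 290 g: dark steel body 22 mm (x) by 200 mm (y) by 24 mm (z), lying on the bench with two red ears up; origin at the centre of its underside, y along the bar. At each end a square steel pin, 10 by 10 mm, axis 16 mm above the underside; relaxed 270 mm over the pin tips, fully squeezed 240 mm. Either way round fits
- bar_ears (a point): point midway between the two red ears, 52 mm above the bar's underside. Each ear is 24 mm wide (x), 5 mm thick (y), 24 to 68 mm above the underside; relaxed they measure 64 mm over their outer faces (y), fully squeezed 34 mm. Each slides with its pin, up to 15 mm inwards to a hard stop, against 2.4 N rising to 8.4 N; a 25 N grip holds both at their stops; let go, they spring out
- pin_a (a point): centre of the outer end face of the bar's pin on the bar's +y side (y = 135 mm relaxed, 120 mm squeezed)
- pin_b (a point): centre of the outer end face of the bar's pin on the bar's -y side (y = -135 mm relaxed, -120 mm squeezed)
- controller: white speed controller box fixed to the bench, 160 mm by 160 mm by 40 mm tall, the knob in the middle of its top; origin at the centre of its underside, x away from the robot at yaw 0. A red tick, 22 mm by 10 mm, on its top towards its own -x marks OFF
- guard: yellow eight-sided guard ring on four thin posts over the controller, fixed; origin on the knob's axis, 40 mm above the bench. The opening is 110 mm across the flats, centred over the knob; outside 158 mm across the flats. The ring is 8 mm thick, its top 98 mm above the bench and 14 mm above the knob's top: fingers must go down through it only partly open
- speed_knob (a joint): angle of the black speed knob, rad: 0 = OFF (end stop; white pointer towards the controller's -x), growing clockwise seen from above, to 3.6. Friction 0.05 N m; stays where it is left. Its grip is an upright bar 53 mm long, 14 mm thick, from 54 to 84 mm above the bench, along the controller's x at 0 and turning with the knob
- speed_knob_grip (a point): point on the knob's axis near the height to grip, 77 mm above the bench; fingertips reaching 20 mm below the top of the knob are enough
- knob_pointer (a point): point under the knob's white pointer end, 26 mm from the axis
- set_mark (a point): point 26 mm from the knob's axis in the direction of the green mark on the grey dial under the knob (the speed to set; it differs each time, 1.5 to 2.9 rad clockwise from OFF). The pointer is on the mark when this and knob_pointer coincide seen from above
Mind the look-alikes: they are no part of the job. Leave any black or pink look-alike of the jar3 alone.

How it is judged:
On the way, in this order (a step that is already met when the one before it is completed fails the run):
1. the speed knob is turned back to OFF (value of joint speed_knob below 0.15 rad), for 0.2 s.
2. all orange-lidded jars present stand upright in the jar bay (x of jar1 in the frame of shaker between -0.021 and 0.029 m and y of jar1 in the frame of shaker between -0.104 and 0.104 m and z of jar1 in the frame of shaker between 0.055 and 0.067 m and angle between each of jar1, jar2, jar3, jar4's own z axis and vertical below 0.12 rad and x of jar2 in the frame of shaker between -0.021 and 0.029 m and y of jar2 in the frame of shaker between -0.104 and 0.104 m and z of jar2 in the frame of shaker between 0.055 and 0.067 m and x of jar3 in the frame of shaker between -0.021 and 0.029 m and y of jar3 in the frame of shaker between -0.104 and 0.104 m and z of jar3 in the frame of shaker between 0.055 and 0.067 m and x of jar4 in the frame of shaker between -0.021 and 0.029 m and y of jar4 in the frame of shaker between -0.104 and 0.104 m and z of jar4 in the frame of shaker between 0.055 and 0.067 m and linear speed of each of jar1, jar2, jar3, jar4 below 0.03 m/s and contact force between the fingers and jar1 below 0.1 N and contact force between the fingers and jar2 below 0.1 N and contact force between the fingers and jar3 below 0.1 N and contact force between the fingers and jar4 below 0.1 N), for 0.2 s.
3. the bar's two pins have sprung into the rail windows, and the bar is let go (((y of pin_a in the frame of shaker above 0.129 m and y of pin_b in the frame of shaker below -0.129 m) or (y of pin_b in the frame of shaker above 0.129 m and y of pin_a in the frame of shaker below -0.129 m)) and x of pin_a in the frame of shaker between -0.062 and -0.038 m and z of pin_a in the frame of shaker between 0.08 and 0.102 m and x of pin_b in the frame of shaker between -0.062 and -0.038 m and z of pin_b in the frame of shaker between 0.08 and 0.102 m and contact force between the fingers and bar below 0.1 N), for 0.2 s.
4. the knob's pointer is on the green mark (horizontal distance between knob_pointer and set_mark below 0.004 m), for 0.2 s.
At the end, for the whole second after the job is handed in: Every orange-lidded jar present is upright (0.12 rad) on the deck, centre at x -21 to +29 mm, y within 104 mm in the shaker's frame; both bar pins at least 4 mm inside the rail windows; knob pointer within 4 mm (9 degrees) of the green mark; all at rest (x of jar1 in the frame of shaker between -0.021 and 0.029 m and y of jar1 in the frame of shaker between -0.104 and 0.104 m and z of jar1 in the frame of shaker between 0.055 and 0.067 m and angle between each of jar1, jar2, jar3, jar4's own z axis and vertical below 0.12 rad and x of jar2 in the frame of shaker between -0.021 and 0.029 m and y of jar2 in the frame of shaker between -0.104 and 0.104 m and z of jar2 in the frame of shaker between 0.055 and 0.067 m and x of jar3 in the frame of shaker between -0.021 and 0.029 m and y of jar3 in the frame of shaker between -0.104 and 0.104 m and z of jar3 in the frame of shaker between 0.055 and 0.067 m and x of jar4 in the frame of shaker between -0.021 and 0.029 m and y of jar4 in the frame of shaker between -0.104 and 0.104 m and z of jar4 in the frame of shaker between 0.055 and 0.067 m and linear speed of each of jar1, jar2, jar3, jar4, bar below 0.03 m/s and ((y of pin_a in the frame of shaker above 0.129 m and y of pin_b in the frame of shaker below -0.129 m) or (y of pin_b in the frame of shaker above 0.129 m and y of pin_a in the frame of shaker below -0.129 m)) and x of pin_a in the frame of shaker between -0.062 and -0.038 m and z of pin_a in the frame of shaker between 0.08 and 0.102 m and x of pin_b in the frame of shaker between -0.062 and -0.038 m and z of pin_b in the frame of shaker between 0.08 and 0.102 m and horizontal distance between knob_pointer and set_mark below 0.004 m); the robot touches nothing.
It fails at once if the guard ring is struck (over 25 N) (contact force between any of the arm, the fingers and guard above 25 N).
It fails at once if a blue-lidded jar is carried or pushed away (over 6 cm) or tipped over (distance of any of blue1, blue2 from where it was at the start of the episode above 0.06 m or angle between any of blue1, blue2's own z axis and vertical above 0.8 rad).
Of jar1, jar2, jar3, jar4 only 2 to 4 are there at a start; the rules pass over those that are not, and their reading is None.
At some moment in a run one of jar1, jar2, jar3, jar4 may be knocked a few centimetres aside while the robot is not near it.
It also fails if it takes over 210 s, if anything falls off the work surface, if the arm or the gripper's body presses on something with over 40 N, if the wrist force passes 120 N, or if a joint passes its speed limit or range.

## Working session

There is one attempt and no reset: what is moved stays moved. The work goes in short steps, Python scripts to look and compute and a tool call to move; the robot and the scene stay as the last step left them, time stands still between calls to the robot, and variables do not carry over. Pictures are saved under pics/ and viewed, at most 14 in all, crops included, and the job is handed in when it is done.

Besides the shell and the picture viewer there is one more tool, called as name([rows], argument=value, ...), one row to a line, values as JSON. jog_arm: Moves the arm, as the interface text tells. Its arguments: {"type":"object","properties":{"motion":{"type":"array"},"force":{"type":"number"}},"required":["motion"]}

```bash
mkdir -p pics
python3 - <<'E'
from cell import *
import cv2, numpy as np
print(observe()); print(grasp_offset)
for n in ("scene","side","wrist"):
    c=camera_params(n); print(n,{k:(np.round(v,3).tolist() if k!="vertical_fov" else v) for k,v in c.items()})
    cv2.imwrite(f"pics/{n}0.png",get_image(n)[:,:,::-1])
E
```

```text
{'clock': 0.0, 'joints': array([-0.10259443,  0.43521179,  0.0250316 ,  1.57411512, -0.01162688,
        1.1340078 , -0.07513992]), 'dq': array([-0.00034996,  0.00046363, -0.00138997,  0.00193265,  0.0012876 ,
       -0.00031456, -0.00164404]), 'joint_efforts': array([ 3.89017032e-04, -6.67853522e+01,  9.84863900e-01, -3.14464223e+01,
       -6.05165795e-02,  4.27553023e-02,  1.12382318e-04]), 'position': array([ 6.24438288e-01, -9.06017739e-05,  2.02545666e-01]), 'ee_rot': array([-2.22091842e+00, -2.22051856e+00,  1.92594133e-03]), 'force': array([ 0.41375753,  0.44727605, -0.64950002]), 'ft_torque': array([-0.01711336, -0.07653799, -0.02709664]), 'gripper_force': 0.0, 'width': 0.9990649568774376}
0.0188
scene {'vertical_fov': 56.186012659151885, 'cx': 319.2, 'cy': 239.629, 'dist_coeffs': [-0.091, 0.0, 0.0, 0.0, 0.0], 'T': [[0.377, 0.689, -0.618, 1.126], [0.926, -0.266, 0.268, -0.293], [0.02, -0.674, -0.739, 0.836], [0.0, 0.0, 0.0, 1.0]]}
side {'vertical_fov': 49.73457599439429, 'cx': 324.87, 'cy': 242.289, 'dist_coeffs': [-0.137, 0.0, 0.0, 0.0, 0.0], 'T': [[-0.728, -0.382, 0.568, -0.157], [-0.685, 0.386, -0.618, 0.67], [0.017, -0.84, -0.543, 0.694], [0.0, 0.0, 0.0, 1.0]]}
wrist {'vertical_fov': 59.22668028171859, 'cx': 326.998, 'cy': 241.843, 'dist_coeffs': [-0.022, 0.0, 0.0, 0.0, 0.0], 'T': [[1.0, 0.0, -0.002, 0.624], [-0.0, -0.954, -0.301, 0.083], [-0.002, 0.301, -0.954, 0.385], [0.0, 0.0, 0.0, 1.0]]}
```

View pics/scene0.png

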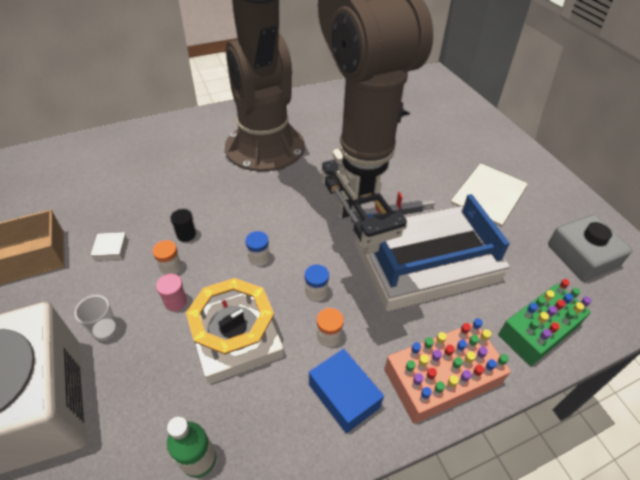

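View pics/side0.png

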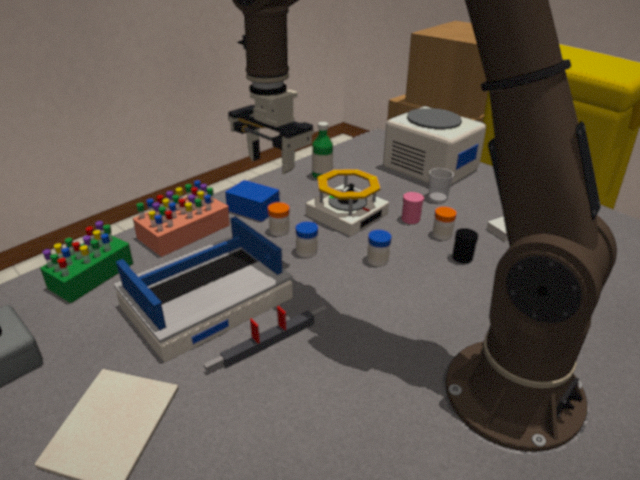

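```bash
cat > h.py <<'E'
import numpy as np, cv2
from cell import *
from scipy.spatial.transform import Rotation as R
from scipy.optimize import minimize, least_squares
def K(c):
    f=240/np.tan(np.radians(c["vertical_fov"])/2); return np.array([[f,0,c["cx"]],[0,f,c["cy"]],[0,0,1.]])
def proj(P,c):
    W=np.linalg.inv(c["T"]); r=cv2.Rodrigues(W[:3,:3])[0]
    return cv2.projectPoints(np.asarray(P,float).reshape(-1,3),r,W[:3,3],K(c),np.array(c["dist_coeffs"],float))[0].reshape(-1,2)
def ray_z(px,c,z):
    n=cv2.undistortPoints(np.array([[px]],float),K(c),np.array(c["dist_coeffs"],float))[0,0]
    T=np.array(c["T"]); d=T[:3,:3]@[n[0],n[1],1]; return T[:3,3]+d*(z-T[2,3])/d[2]
def box(x0,x1,y0,y1,z0,z1): return np.array([[x,y,z] for x in(x0,x1) for y in(y0,y1) for z in(z0,z1)])
def cyl(r,z0,z1,n=24,h=0): 
    a=np.arange(n)*2*np.pi/n+h; return np.array([[r*np.cos(t),r*np.sin(t),z] for t in a for z in(z0,z1)])
M={"jar":[cyl(.027,0,.07)],
 "shaker":[box(-.105,.105,-.15,.15,0,.06),box(-.085,.085,.125,.139,.06,.12),box(-.085,.085,-.139,-.125,.06,.12)],
 "bar":[box(-.011,.011,-.1,.1,0,.024),box(-.005,.005,-.135,.135,.011,.021),box(-.012,.012,.027,.032,.024,.068),box(-.012,.012,-.032,-.027,.024,.068)],
 "controller":[box(-.08,.08,-.08,.08,0,.04)]}
def pose(P,q): 
    c,s=np.cos(q[2]),np.sin(q[2]); return P@np.array([[c,s,0],[-s,c,0],[0,0,1]])+[q[0],q[1],q[3] if len(q)>3 else 0]
def render(parts,q,c):
    m=np.zeros((480,640),np.uint8)
    for P in parts: cv2.fillConvexPoly(m,cv2.convexHull((proj(pose(P,q),c)*16).round().astype(np.int32)),1,cv2.LINE_8,4)
    return m.astype(bool)
def fit(parts,q0,views,free=(0,1,2),step=(.01,.01,.1)):
    q0=np.array(q0,float); free=list(free)
    def cost(v):
        q=q0.copy(); q[free]=v; s=0
        for mk,c in views:
            r=render(parts,q,c); s+=1-(r&mk).sum()/max(1,(r|mk).sum())
        return s/len(views)
    x0=q0[free]; S=np.vstack([x0]+[x0+np.eye(len(free))[i]*step[i] for i in range(len(free))])
    o=minimize(cost,x0,method="Nelder-Mead",options=dict(initial_simplex=S,xatol=2e-4,fatol=1e-4))
    q=q0.copy(); q[free]=o.x; return q,o.fun
def sil(n,cam): return [d for d in silhouettes(n,cam) if d["p"]>.3]
E
python3 - <<'E'
from h import *
C={n:camera_params(n) for n in("scene","side","wrist")}; I={n:get_image(n) for n in C}
for cam in("scene","side"):
  for n in("jar1","shaker","bar","controller","guard","speed_knob"):
    for d in sil(n,cam):
        mk=d["mask"]; col=[]
        if n=="jar1":
            e=I[cam][mk]; h=cv2.cvtColor(e[None],cv2.COLOR_RGB2HSV)[0]; g=h[(h[:,1]>140)]; col=[len(g), int(np.median(g[:,0])) if len(g) else -1]
            p=ray_z(d["pixel"],C[cam],.04); q,f=fit(M["jar"],[p[0],p[1],0],[(mk,C[cam])],(0,1)); col+=[q[:2].round(3),round(f,2)]
        elif n in("shaker","bar","controller"):
            z=.04 if n!="bar" else .015; p=ray_z(d["pixel"],C[cam],z); 
            b=min((fit(M[n],[p[0],p[1],y],[(mk,C[cam])]) for y in (-.6,0,.6,)),key=lambda t:t[1]); col=[b[0].round(3),round(b[1],3)]
        print(cam,n,round(d["p"],2),np.round(d["pixel"]),mk.sum(),*col)
E
```

```text
scene jar1 0.92 [184. 222.] 660 0 -1 [ 0.284 -0.297] 0.12
scene jar1 0.8 [328. 326.] 877 513 12 [ 0.689 -0.074] 0.11
scene jar1 0.69 [166. 258.] 658 361 12 [ 0.376 -0.353] 0.22
scene jar1 0.61 [173. 291.] 793 0 -1 [ 0.483 -0.36 ] 0.16
scene jar1 0.61 [234. 337.] 2979 2358 21 [ 0.589 -0.317] 0.79
scene shaker 0.61 [439. 257.] 10692 [ 0.588  0.227 -0.093] 0.114
scene bar 0.84 [400. 207.] 655 [ 0.407  0.211 -0.118] 0.498
scene controller 0.82 [239. 348.] 3406 [ 0.622 -0.259  0.004] 0.456
scene guard 0.59 [234. 338.] 2835
scene speed_knob 0.88 [229. 321.] 602
side jar1 0.86 [461. 244.] 769 213 93 [ 0.29  -0.304] 0.09
side jar1 0.84 [415. 209.] 569 11 172 [ 0.487 -0.369] 0.15
side jar1 0.59 [278. 218.] 657 281 13 [ 0.693 -0.081] 0.11
side jar1 0.55 [442. 221.] 651 271 13 [ 0.384 -0.362] 0.12
side shaker 0.67 [207. 291.] 14168 [ 0.591  0.223 -0.104] 0.025
side bar 0.65 [264. 334.] 2140 [ 0.404  0.21  -0.144] 0.102
side bar 0.32 [221. 355.] 352 [0.43  0.247 0.163] 0.848
side controller 0.87 [346. 210.] 1911 [ 0.626 -0.262 -0.023] 0.346
side controller 0.48 [278. 220.] 663 [ 0.75  -0.101 -0.778] 0.76
side guard 0.55 [346. 183.] 1278
side speed_knob 0.6 [348. 189.] 111
```

View pics/wrist0.png

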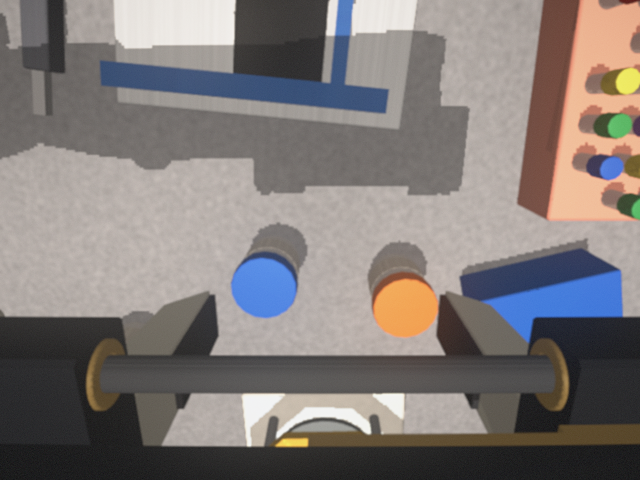

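jog_arm([
  [[-0.04,0,-0.04,0,0,0,0],[-0.08,0,-0.04,0,0,0,0],[-0.12,0,-0.04,0,0,0,0],[-0.16,0,-0.04,0,0,0,0],[-0.2,0,-0.04,0,0,0,0],[-0.24,0,-0.04,0,0,0,0],[-0.24,0,-0.04,0,0,0,0],[-0.24,0,-0.04,0,0,0,0],[-0.24,0,-0.04,0,0,0,0]],
])

```text
clock: 1.65
position: [0.6249, -0.24, 0.2431]
ee_rot: [-2.222, -2.22, -0.001]
force: [0.1, 1.5, 0.1]
width: 0.499
gripper_force: 0.0
```

Run:
```python
from h import *
c=camera_params("wrist"); im=get_image("wrist"); cv2.imwrite("pics/k1.png",im[:,:,::-1])
o=observe(); print(o["position"].round(4),o["width"])
for n in("guard","speed_knob","controller"):
    for d in sil(n,"wrist"): print(n,d["p"],d["pixel"],d["mask"].sum(),ray_z(d["pixel"],c,.094 if n=="guard" else .08).round(4))
```

```text
[ 0.6253 -0.2386  0.2432] 0.501720306161762
guard 0.69 [323.3, 172.9] 16360 [ 0.6215 -0.2052  0.094 ]
speed_knob 0.59 [324.9, 223.0] 2957 [ 0.6225 -0.2495  0.08  ]
controller 0.65 [325.7, 224.7] 10842 [ 0.6232 -0.251   0.08  ]
```

View pics/k1.png

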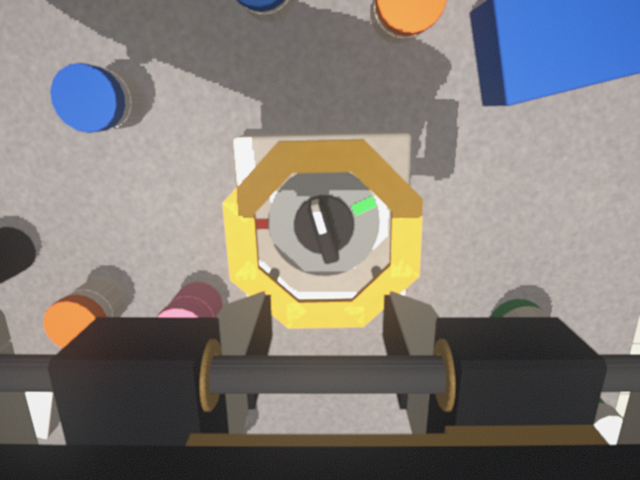

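```bash
cat >> h.py <<'E'
def knobview():
    c=camera_params("wrist"); im=get_image("wrist"); hsv=cv2.cvtColor(im,cv2.COLOR_RGB2HSV)
    return c,im,hsv
def cen(m): 
    n,l,s,ce=cv2.connectedComponentsWithStats(m.astype(np.uint8)); i=1+np.argmax(s[1:,4]); return ce[i],s[i,4]
E
python3 - <<'E'
from h import *
c,im,h=knobview(); H,S,V=h[...,0],h[...,1],h[...,2]
roi=np.zeros((480,640),bool); roi[140:320,225:425]=1
for nm,m,z in(("green",(abs(H.astype(int)-60)<12)&(S>120)&roi,.05),("red",((H<6)|(H>174))&(S>130)&roi,.04)):
    p,a=cen(m); print(nm,p.round(1),a,ray_z(p,c,z).round(4))
k=max(sil("speed_knob","wrist"),key=lambda d:d["p"])["mask"]
dark=(V<50)&roi&k; wh=(V>150)&(S<40)&k
for nm,m in(("dark",dark),("white",wh)): p,a=cen(m); print(nm,p.round(1),a,ray_z(p,c,.084).round(4))
y=((H>15)&(H<30)&(S>150)); y[330:]=0
x=ray_z((322,222),c,.094); outr=.079/np.cos(np.pi/8); inr=.055/np.cos(np.pi/8)
def cost(q):
    a=render([cyl(outr,.09,.098,8,np.pi/8)],q,c); 
    i=render([cyl(inr,.09,.0901,8,np.pi/8)],q,c)&render([cyl(inr,.098,.0981,8,np.pi/8)],q,c)
    r=a&~i; r[300:]=0; yy=y.copy(); yy[300:]=0; return 1-(r&yy).sum()/(r|yy).sum()
S0=np.array([[x[0],x[1],0]]*4)+np.vstack([np.zeros(3),np.diag([.01,.01,.1])])
o=minimize(cost,S0[0],method="Nelder-Mead",options=dict(initial_simplex=S0)); print("ring",o.x.round(4),o.fun)
cv2.imwrite("pics/k1c.png",cv2.resize(im[130:330,220:430,::-1],None,fx=3,fy=3,interpolation=cv2.INTER_CUBIC)[:600])
q=o.x
for t in np.arange(0,3.6,.1): pass
print(proj([[q[0],q[1],.084],[q[0],q[1],.05]],c).round(1))
E
```

```text
green [362.8 207.2] 197 [ 0.6575 -0.2407  0.05  ]
red [261.1 225.4] 89 [ 0.5626 -0.2607  0.04  ]Traceback (most recent call last):
  File "<stdin>", line 8, in <module>
  File "h.py", line 41, in cen
    n,l,s,ce=cv2.connectedComponentsWithStats(m.astype(np.uint8)); i=1+np.argmax(s[1:,4]); return ce[i],s[i,4]
                                                                       ~~~~~~~~~^^^^^^^^^
    return _wrapfunc(a, 'argmax', axis=axis, out=out, **kwds)
    return bound(*args, **kwds)
ValueError: attempt to get argmax of an empty sequence
```

Run:
```python
from h import *
c,im,h=knobview(); H,S,V=h[...,0],h[...,1],h[...,2]
roi=np.zeros((480,640),bool); roi[180:280,280:365]=1
wh=(V>150)&(S<60)&roi; wh[:, :298]=0; wh[:,335:]=0; wh[:190]=0; wh[250:]=0
p,a=cen(wh); print("white",p.round(1),a,ray_z(p,c,.084).round(4))
y=((H>12)&(H<32)&(S>130)); y[300:]=0; y[:,:200]=0; y[:,450:]=0;y[:130]=0
x=ray_z((322,222),c,.094); outr=.079/np.cos(np.pi/8); inr=.055/np.cos(np.pi/8)
def cost(q):
    a=render([cyl(outr,.09,.098,8,np.pi/8)],q,c)
    i=render([cyl(inr,.09,.0901,8,np.pi/8)],q,c)&render([cyl(inr,.098,.0981,8,np.pi/8)],q,c)
    r=a&~i; r[300:]=0; return 1-(r&y).sum()/(r|y).sum()
S0=np.array([[x[0],x[1],0]]*4)+np.vstack([np.zeros(3),np.diag([.01,.01,.1])])
o=minimize(cost,S0[0],method="Nelder-Mead",options=dict(initial_simplex=S0)); q=o.x; print("ring",q.round(4),o.fun)
cv2.imwrite("pics/k1c.png",cv2.resize(im[130:330,220:430,::-1],None,fx=3,fy=3,interpolation=cv2.INTER_CUBIC)[:600])
print(proj([[q[0],q[1],.084],[q[0],q[1],.05]],c).round(1))
```

```text
white [317.7 220.4] 262 [ 0.617 -0.245  0.084]
ring [ 0.6213 -0.26    0.0238] 0.06974421998617408
[[322.8 237.6]
 [323.2 226.9]]
```

View pics/k1c.png

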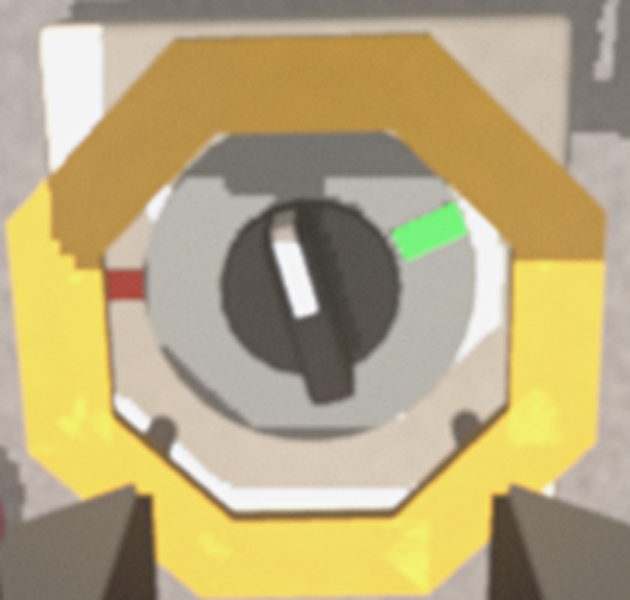

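jog_arm([
  [[-0.01,-0.002,0.0,0,0,-0.1,0],[-0.021,-0.004,0.02,0,0,-0.2,0],[-0.021,-0.004,0.05,0,0,-0.3,0],[-0.021,-0.004,0.075,0,0,-0.3,0],[-0.021,-0.004,0.1,0,0,-0.3,0],[-0.021,-0.004,0.125,0,0,-0.3,0],[-0.021,-0.004,0.15,0,0,-0.3,0],[-0.021,-0.004,0.165,0,0,-0.3,0],[-0.021,-0.004,0.176,0,0,-0.3,0],[-0.021,-0.004,0.176,0,0,-0.3,0]],
])

```text
clock: 2.83
position: [0.6197, -0.2601, 0.065]
ee_rot: [-1.862, -2.526, 0.002]
force: [-1.2, 0.3, -0.3]
width: 0.503
gripper_force: 0.0
```

jog_arm([
  [[0,0,0,0,0,0,1],[0,0,0,0,0,0,1],[0,0,0,0,0,0,1],[0,0,0,0,0,0,1],[0,0,0,0,0,0,1],[0,0,0,0,0,0,1]],
], force=15)

```text
clock: 3.33
position: [0.6213, -0.2611, 0.0679]
ee_rot: [1.864, 2.528, 0.0]
force: [-0.6, 0.2, -0.4]
width: 0.115
gripper_force: 0.0
```

jog_arm([
  [[0,0,0,0,0,0,1],[0,0,0,0,0,0,1],[0,0,0,0,0,0,1]],
])

```text
clock: 3.58
position: [0.6209, -0.2611, 0.0674]
ee_rot: [-1.865, -2.528, 0.0]
force: [0.2, -0.0, -0.6]
width: 0.009
gripper_force: 0.0
```

Run:
```python
from h import *
for n in("wrist","scene"): cv2.imwrite(f"pics/g_{n}.png",get_image(n)[:,:,::-1])
a=cv2.imread("pics/g_wrist.png")[130:430,160:480]; b=cv2.resize(cv2.imread("pics/g_scene.png")[250:390,150:310],None,fx=2.14,fy=2.14)[:300]
b=cv2.copyMakeBorder(b,0,300-b.shape[0],0,0,cv2.BORDER_CONSTANT); cv2.imwrite("pics/g.png",np.hstack([a,b]))
```

```text
(no output)
```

View pics/g.png

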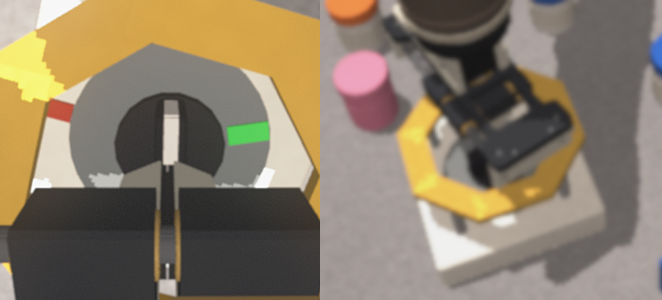

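Run:
```python
from h import *
c=camera_params("wrist"); o=observe(); print(o["position"],o["width"],o["gripper_force"])
P=[[.6213,-.26,.054],[.6213,-.26,.084],o["position"]]; a=np.radians(107)
P+=[[.6213+s*.0265*np.cos(a),-.26+s*.0265*np.sin(a),.084] for s in(1,-1)]
print(proj(P,c).round()-[160,130])
```

```text
[ 0.62098902 -0.26101537  0.06733923] 0.006019012599477315 0.0
[[169. 150.]
 [169. 177.]
 [168. 163.]
 [169. 119.]
 [169. 230.]]
```

Run:
```python
from h import *
im=cv2.imread("pics/g_wrist.png")[200:400,220:440]; cv2.imwrite("pics/g2.png",cv2.resize(im,None,fx=3,fy=3,interpolation=cv2.INTER_CUBIC))
```

```text
(no output)
```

View pics/g2.png

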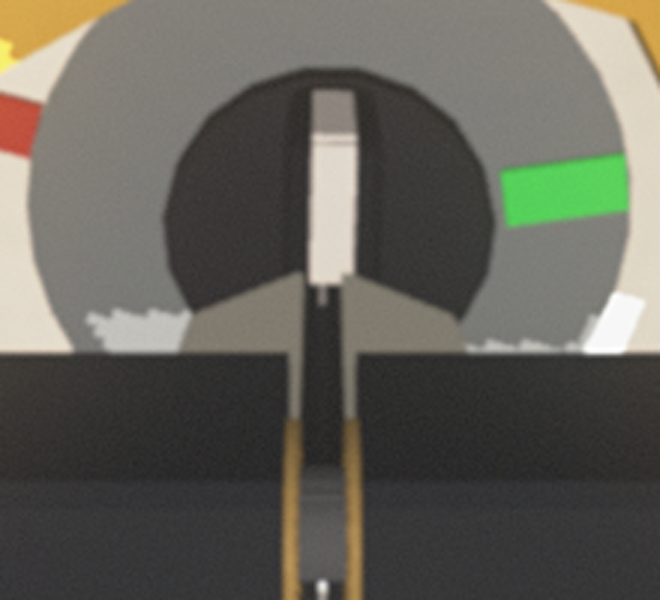

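Run:
```python
from h import *
c=camera_params("wrist"); 
T0=np.array(camera_params("wrist")["T"]); print(T0[:3,3])
for a,b,z in(((274.3,274),(385,274),.054),): 
    p,q=ray_z(a,c,z),ray_z(b,c,z); print(p,q,np.linalg.norm(p-q),(p+q)/2)
g=ray_z((408.3,263.3),c,.045);print("green",g)
# k1 camera: same orientation as start, at TCP (0.6253,-.2386,.2432)
import copy; k=copy.deepcopy(c); Rt=np.array([[1,0,-.002],[0,-.954,-.301],[-.002,.301,-.954]]); T=np.eye(4);T[:3,:3]=Rt;T[:3,3]=[.625,-.2395+.083,.243+.1825];k["T"]=T
p,q=ray_z((294,225.7),k,.054),ray_z((353.3,225.7),k,.054); print(np.linalg.norm(p-q),(p+q)/2); print("green",ray_z((362.8,207.2),k,.045))
```

```text
[ 0.59641452 -0.1820533   0.24965335]
[ 0.59442178 -0.26481176  0.054     ] [ 0.64709878 -0.24853379  0.054     ] 0.05513473211320262 [ 0.62076028 -0.25667278  0.054     ]
green [ 0.65895932 -0.24243409  0.045     ]
0.054046619402938374 [ 0.62117456 -0.25828199  0.054     ]
green [ 0.65719122 -0.24306835  0.045     ]
```

Run:
```python
from h import *
c=camera_params("wrist"); o=observe(); r=R.from_rotvec(o["ee_rot"]).as_matrix()
for dx in(0,.0095):
  for dz in(0,-.01,-.02,-.03): print(dx,dz,((proj([o["position"]+r@[dx,0,dz]],c)-[220,200])*3).round(),((proj([o["position"]+r@[dx,.01,dz]],c)-[220,200])*3).round())
```

```text
0 0 [[323. 279.]] [[386. 279.]]
0 -0.01 [[323. 307.]] [[390. 307.]]
0 -0.02 [[323. 337.]] [[393. 337.]]
0 -0.03 [[323. 372.]] [[397. 372.]]
0.0095 0 [[323. 222.]] [[387. 222.]]
0.0095 -0.01 [[323. 248.]] [[391. 248.]]
0.0095 -0.02 [[323. 276.]] [[394. 276.]]
0.0095 -0.03 [[323. 307.]] [[398. 307.]]
```

jog_arm([
  [[0,0,0,0,0,-0.1,1],[0,0,0,0,0,-0.2,1],[0,0,0,0,0,-0.3,1],[0,0,0,0,0,-0.3,1]],
])

```text
clock: 4.02
position: [0.6209, -0.2613, 0.0673]
ee_rot: [-1.46, -2.782, -0.0]
force: [1.0, -0.4, -0.2]
width: 0.004
gripper_force: 0.0
```

Run:
```python
from h import *
o=observe();print(o["position"],o["force"],o["ft_torque"],o["width"],o["gripper_force"])
im=cv2.imread("pics/g_wrist.png")
im=get_image("wrist")[200:400,220:440,::-1]; cv2.imwrite("pics/g3.png",cv2.resize(im,None,fx=2,fy=2,interpolation=cv2.INTER_CUBIC))
```

```text
[ 0.62087103 -0.26126894  0.06728302] [ 0.98029005 -0.44683571 -0.16423937] [ 0.02533896 -0.04981094 -0.02112131] 0.0035256682952208625 0.0
```

View pics/g3.png

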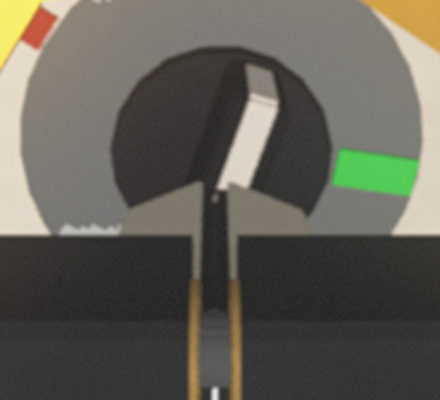

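jog_arm([
  [[0,0,0,0,0,0.1,0],[0.001,0,0,0,0,0.2,0],[0.002,0,0,0,0,0.3,0],[0.002,0,0,0,0,0.3,0],[0.002,0,0,0,0,0.3,0],[0.002,0,0.003,0,0,0.3,0],[0.002,0,0.006,0,0,0.3,0],[0.002,0,0.009,0,0,0.3,0],[0.002,0,0.012,0,0,0.3,0],[0.002,0,0.012,0,0,0.3,0]],
])

```text
clock: 4.9
position: [0.6193, -0.2593, 0.0543]
ee_rot: [-1.864, -2.528, 0.001]
force: [-0.1, 0.5, -0.2]
width: 0.497
gripper_force: 0.0
```

jog_arm([
  [[0,0,0.003,0,0,0,0],[0,0,0.005,0,0,0,0],[0,0,0.005,0,0,0,0],[0,0,0.005,0,0,0,1],[0,0,0.005,0,0,0,1],[0,0,0.005,0,0,0,1],[0,0,0.005,0,0,0,1],[0,0,0.005,0,0,0,1],[0,0,0.005,0,0,0,1],[0,0,0.005,0,0,0,1]],
])

```text
clock: 5.73
position: [0.6215, -0.2588, 0.0507]
ee_rot: [1.862, 2.527, 0.003]
force: [5.8, 0.5, -3.8]
width: 0.148
gripper_force: 15.0
```

jog_arm([
  [[0,0,0,0,0,-0.12,1],[0,0,0,0,0,-0.24,1],[0,0,0,0,0,-0.36,1],[0,0,0,0,0,-0.48,1],[0,0,0,0,0,-0.6,1],[0,0,0,0,0,-0.72,1],[0,0,0,0,0,-0.84,1],[0,0,0,0,0,-0.96,1],[0,0,0,0,0,-1.08,1],[0,0,0,0,0,-1.2,1]],
])

```text
clock: 6.57
position: [0.6208, -0.2597, 0.0506]
ee_rot: [0.102, 3.138, -0.001]
force: [3.6, -1.0, -2.6]
width: 0.156
gripper_force: 15.0
```

jog_arm([
  [[0,0,0,0,0,-0.05,1],[0,0,0,0,0,-0.1,1],[0,0,0,0,0,-0.13,1],[0,0,0,0,0,-0.13,1],[0,0,0,0,0,-0.13,1],[0,0,0,0,0,-0.13,1]],
])

```text
clock: 7.07
position: [0.6207, -0.2597, 0.0507]
ee_rot: [-0.091, 3.139, -0.001]
force: [5.3, -1.0, -0.9]
width: 0.156
gripper_force: 15.3
```

Run:
```python
from h import *
o=observe();print(o["position"],R.from_rotvec(o["ee_rot"]).as_matrix().round(3).tolist(),o["force"],o["ft_torque"],o["width"],o["joints"].round(2))
```

```text
[ 0.62071337 -0.25971639  0.05065826] [[-0.998, -0.058, 0.002], [-0.058, 0.998, -0.0], [-0.002, -0.001, -1.0]] [ 5.25237644 -0.95355115 -0.86834372] [-0.23400992 -1.28739382 -0.33235459] 0.15641673267269232 [ 0.53  0.68 -0.33  1.58  0.26  0.92  1.73]
```

```bash
cat >> h.py <<'E'
def go(x,y,z,yaw=None):
    "shift & turn (tool axes) to TCP reading x,y,z with tool y axis at world angle yaw (deg)"
    o=observe(); r=R.from_rotvec(o["ee_rot"]).as_matrix(); d=r.T@(np.array([x,y,z])-o["position"])
    w=np.zeros(3)
    if yaw is not None:
        a=np.radians(yaw); Y=np.array([np.cos(a),np.sin(a),0]); Z=np.array([0,0,-1.]); G=np.c_[np.cross(Y,Z),Y,Z]
        w=R.from_matrix(r.T@G).as_rotvec()
    print("pos",o["position"].round(4),"shift",d.round(4),"turn",w.round(3),"w",round(o["width"]*92,1),"j7",o["joints"][6].round(2),"t",round(o["clock"],1))
E
echo
```

jog_arm([
  [[0,0,0,0,0,0,0],[0,0,0,0,0,0,0],[0,0,0,0,0,0,0],[0,0,0,0,0,0,0],[0,0,-0.02,0,0,0,0],[0,0,-0.05,0,0,0,0],[0,0,-0.09,0,0,0,0],[0,0,-0.13,0,0,0,-1],[0,0,-0.14,0,0,0,-1],[0,0,-0.14,0,0,0,-1]],
])

```text
clock: 7.9
position: [0.622, -0.2598, 0.195]
ee_rot: [-0.092, 3.134, -0.004]
force: [0.3, -0.6, 0.4]
width: 0.669
gripper_force: 0.0
```

Run:
```python
from h import *
go(.691,-.077,.19,105)
c=camera_params("wrist"); im=get_image("wrist"); cv2.imwrite("pics/off.png",im[:,:,::-1])
k=sil("speed_knob","wrist"); V=cv2.cvtColor(im,cv2.COLOR_RGB2HSV)[...,2]
for d in k[:1]:
    ys,xs=np.nonzero(d["mask"]); print(d["p"],d["pixel"],xs.min(),xs.max(),ys.min(),ys.max())
P=[[.621-s*.026,-.259-s*.001,.084] for s in(0,1)]; print(proj(P,c))
C=camera_params("scene"); S=get_image("scene"); h=cv2.cvtColor(S,cv2.COLOR_RGB2HSV)
for nm,lo,hi in(("orange",8,16),("blue",108,122)):
  m=((h[...,0]>=lo)&(h[...,0]<=hi)&(h[...,1]>150)).astype(np.uint8); n,l,s,ce=cv2.connectedComponentsWithStats(m)
  for i in range(1,n):
    if 150<s[i,4]<700: print(nm,ce[i].round(),s[i,4],ray_z(ce[i],C,.063)[:2].round(3))
```

```text
pos [ 0.622  -0.2598  0.195 ] shift [-0.0797  0.1784  0.005 ] turn [-0.003  0.006 -0.203] w 61.5 j7 1.78 t 7.9
0.93 [325.5, 215.2] 293 362 180 258
[[327.37454134 226.02608204]
 [328.13343689 190.29649112]]
orange [330. 321.] 496 [ 0.69  -0.076]
blue [316. 275.] 372 [ 0.574 -0.058]
```

jog_arm([
  [[-0.02,0.035,0,0,0,-0.05,-1],[-0.03,0.07,0,0,0,-0.1,-1],[-0.05,0.11,0,0,0,-0.15,-1],[-0.07,0.14,0,0,0,-0.2,-1],[-0.08,0.178,0,0,0,-0.2,-1],[-0.08,0.178,0,0,0,-0.2,-1],[-0.08,0.178,0,0,0,-0.2,-1],[-0.08,0.178,0,0,0,-0.2,-1]],
])

```text
clock: 8.72
position: [0.6883, -0.0772, 0.1885]
ee_rot: [0.406, -3.112, 0.0]
force: [0.4, -0.7, 0.2]
width: 0.999
gripper_force: 0.0
```

```bash
cat >> h.py <<'E'
def orange(cam="wrist"):
    c=camera_params(cam); im=get_image(cam); h=cv2.cvtColor(im,cv2.COLOR_RGB2HSV)
    m=(h[...,0]>=6)&(h[...,0]<=17)&(h[...,1]>140)&(h[...,2]>60); n,l,s,ce=cv2.connectedComponentsWithStats(m.astype(np.uint8))
    for i in range(1,n):
        if s[i,4]>250:
            p=ray_z(ce[i],c,.061); q,f=fit([cyl(.027,.052,.07)],[p[0],p[1],0],[(l==i,c)],(0,1)); print(cam,"orange",ce[i].round(),s[i,4],q[:2].round(4),round(f,2))
E
python3 - <<'E'
from h import *
im=cv2.imread("pics/off.png"); g=im.max(2); print([int(v) for v in g[170:262:6,328]],im[200,300:356:6].max(1))
o=observe(); print(o["position"]); orange(); orange("scene"); orange("side"); go(.691,-.077,.026)
E
```

```text
[180, 180, 78, 165, 243, 243, 243, 236, 199, 125, 57, 61, 61, 59, 63, 86] [ 76  74  71  70 188 243  67  72  82  82]
[ 0.68826514 -0.07717795  0.18846755]
wrist orange [329. 224.] 3965 [ 0.6877 -0.0747] 0.09
scene orange [165. 251.] 374 [ 0.3793 -0.3533] 0.23
scene orange [330. 321.] 521 [ 0.6876 -0.0761] 0.19
side orange [445.  71.] 3463 [ 1.144  -1.5949] 0.99
side orange [344. 130.] 295 [ 0.9504 -0.6208] 0.53
side orange [292. 146.] 385 [ 0.9634 -0.3339] 0.62
side orange [115. 214.] 2790 [0.9645 0.2217] 0.9
side orange [279. 210.] 269 [ 0.6892 -0.078 ] 0.2
side orange [182. 231.] 1653 [0.7651 0.1768] 0.78
side orange [445. 214.] 273 [ 0.3816 -0.3574] 0.2
pos [ 0.6886 -0.079   0.1895] shift [-0.0031  0.0014  0.1635] turn [0. 0. 0.] w 92.0 j7 1.67 t 8.9
```

jog_arm([
  [[0,0.002,0.04,0,0,0,-1],[0,0.002,0.08,0,0,0,-1],[0,0.002,0.11,0,0,0,-1],[0,0.002,0.14,0,0,0,-1],[0,0.002,0.155,0,0,0,-1],[0,0.002,0.163,0,0,0,-1],[0,0.002,0.163,0,0,0,-1],[0,0.002,0.163,0,0,0,1],[0,0.002,0.163,0,0,0,1],[0,0.002,0.163,0,0,0,1]],
], force=20)

```text
clock: 9.7
position: [0.6899, -0.0752, 0.0292]
ee_rot: [-0.405, 3.113, -0.001]
force: [0.8, 0.7, -0.1]
width: 0.829
gripper_force: 0.0
```

jog_arm([
  [[0,0,0,0,0,0,1],[0,0,0,0,0,0,1],[0,0,0,0,0,0,1],[0,0,0,0,0,0,1],[0,0,-0.02,0,0,0,1],[0,0,-0.06,0,0,0,1],[0,0,-0.1,0,0,0,1],[0,0,-0.14,0,0,0,1],[0,0,-0.17,0,0,0,1],[0,0,-0.17,0,0,0,1]],
])

```text
clock: 10.53
position: [0.6922, -0.0745, 0.2053]
ee_rot: [-0.404, 3.104, -0.002]
force: [0.5, 0.7, -0.5]
width: 0.581
gripper_force: 20.0
```

Run:
```python
from h import *
print(observe()["gripper_force"]); go(.52,.17,.2,84.3)
```

```text
19.99901533126831
pos [ 0.6922 -0.0745  0.2053] shift [0.1039 0.2804 0.0034] turn [-0.001  0.011  0.358] w 53.4 j7 1.67 t 10.5
```

jog_arm([
  [[0.02,0.04,0,0,0,0.06,1],[0.03,0.08,0,0,0,0.12,1],[0.04,0.12,0,0,0,0.18,1],[0.06,0.16,0,0,0,0.24,1],[0.07,0.2,0,0,0,0.3,1],[0.075,0.24,0,0,0,0.36,1],[0.075,0.28,0,0,0,0.36,1],[0.075,0.28,0,0,0,0.36,1],[0.075,0.28,0,0,0,0.36,1],[0.075,0.28,0,0,0,0.36,1]],
])

```text
clock: 11.37
position: [0.5442, 0.1762, 0.1968]
ee_rot: [-0.157, -3.137, 0.001]
force: [-0.3, -0.9, -2.5]
width: 0.584
gripper_force: 20.0
```

Run:
```python
from h import *
c=camera_params("wrist"); im=get_image("wrist"); cv2.imwrite("pics/sh.png",im[:,:,::-1]); print(observe()["position"])
D={}
for n in("shaker","bar"):
    for d in sil(n,"wrist"): print(n,d["p"],d["pixel"],d["mask"].sum()); D.setdefault(n,d)
C=camera_params("side"); get_image("side")
for n in("shaker","bar"):
    ds=sil(n,"side")
    if ds: q,f=fit(M[n],[.591,.223,-.1] if n=="shaker" else [.404,.21,-.14],[(ds[0]["mask"],C)]); print("side",n,q.round(4),round(f,3))
q=[.591,.223,-.104]
v=im[:,:,::-1].copy()
for P in M["shaker"]+[box(.05,.064,-.125,.125,.06,.085)]: cv2.polylines(v,[cv2.convexHull(proj(pose(P,q),c).round().astype(np.int32))],True,(0,255,0),1)
for s in(1,-1): cv2.polylines(v,[proj(pose(np.array([[-.06,.125*s,.084],[-.04,.125*s,.084],[-.04,.125*s,.102],[-.06,.125*s,.102]]),q),c).round().astype(np.int32)],True,(255,0,255),1)
cv2.imwrite("pics/sho.png",v)
```

```text
[0.54464251 0.17513032 0.19676951]
shaker 0.77 [437.5, 211.6] 68645
bar 0.84 [355.7, 25.4] 10776
side shaker [ 0.5891  0.2227 -0.1127] 0.038
side bar [ 0.4056  0.2091 -0.1511] 0.104
```

View pics/sho.png

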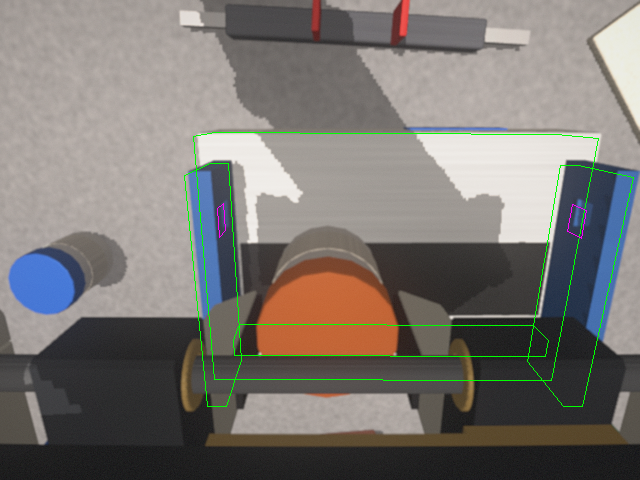

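Run:
```python
from h import *
im=cv2.imread("pics/sh.png")[:,:,::-1].copy(); h=cv2.cvtColor(im,cv2.COLOR_RGB2HSV); c=camera_params("wrist")
b=(h[...,0]>100)&(h[...,0]<128)&(h[...,1]>70); W=np.zeros_like(b); W[145:285,170:640]=1; b&=W
rails=M["shaker"][1:]
def cost(q): r=render(rails,q,c)&W; return 1-(r&b).sum()/(r|b).sum()
for q0 in([.591,.223,-.104],[.588,.226,-.09]):
    S=np.array([q0]*4)+np.vstack([np.zeros(3),np.diag([.006,.006,.04])])
    o=minimize(cost,q0,method="Nelder-Mead",options=dict(initial_simplex=S,xatol=1e-4,fatol=1e-4)); print(o.x.round(4),o.fun)
q=o.x
for s in(-.055,.055): print("place",pose(np.array([[.015,s,0.]]),q)[0].round(4))
print("bar target",pose(np.array([[-.05,0,0.]]),q)[0].round(4))
p=pose(np.array([[.015,-.055,0.]]),q)[0]; go(p[0],p[1],.12,90+np.degrees(q[2])); go(p[0],p[1],.087)
v=im[:,:,::-1].copy()
for P in M["shaker"]: cv2.polylines(v,[cv2.convexHull(proj(pose(P,q),c).round().astype(np.int32))],True,(0,255,0),1)
cv2.imwrite("pics/sho2.png",v[110:310,150:640])
```

```text
[ 0.5918  0.2263 -0.0882] 0.18950209531926987
[ 0.5914  0.2262 -0.0896] 0.19039852503191035
place [0.6014 0.1701 0.    ]
place [0.6112 0.2796 0.    ]
bar target [0.5416 0.2307 0.    ]
pos [0.5449 0.1752 0.1972] shift [-0.0568  0.0007  0.0772] turn [-0.    -0.    -0.013] w 53.5 j7 0.89 t 11.7
pos [0.5449 0.1752 0.1972] shift [-0.0568  0.0007  0.1102] turn [0. 0. 0.] w 53.5 j7 0.89 t 11.7
```

View pics/sho2.png

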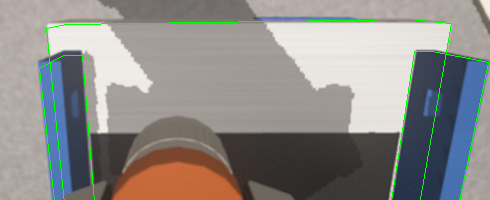

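jog_arm([
  [[-0.03,0,0,0,0,-0.013,1],[-0.057,0,0.01,0,0,-0.013,1],[-0.057,0,0.04,0,0,-0.013,1],[-0.057,0,0.07,0,0,-0.013,1],[-0.057,0,0.09,0,0,-0.013,1],[-0.057,0,0.1,0,0,-0.013,1],[-0.057,0,0.103,0,0,-0.013,1],[-0.057,0,0.105,0,0,-0.013,1],[-0.057,0,0.105,0,0,-0.013,1],[-0.057,0,0.105,0,0,-0.013,1]],
])

```text
clock: 12.5
position: [0.6021, 0.1711, 0.0939]
ee_rot: [0.138, 3.136, 0.001]
force: [-0.1, -0.1, -1.6]
width: 0.58
gripper_force: 20.0
```

jog_arm([
  [[0,0,0.002,0,0,0,1],[0,0,0.003,0,0,0,1],[0,0,0.003,0,0,0,1]],
])

```text
clock: 12.75
position: [0.6013, 0.1707, 0.0897]
ee_rot: [0.138, 3.138, 0.0]
force: [0.8, 0.6, -2.3]
width: 0.586
gripper_force: 20.0
```

jog_arm([
  [[0,0,0.001,0,0,0,1],[0,0,0.002,0,0,0,1],[0,0,0.002,0,0,0,1]],
])

```text
clock: 13.0
position: [0.6014, 0.1707, 0.0878]
ee_rot: [0.138, 3.138, 0.0]
force: [-1.2, -0.6, 3.5]
width: 0.583
gripper_force: 20.0
```

jog_arm([
  [[0,0,0.001,0,0,0,1],[0,0,0.002,0,0,0,1],[0,0,0.002,0,0,0,1]],
])

```text
clock: 13.25
position: [0.6015, 0.1707, 0.0876]
ee_rot: [0.138, 3.137, -0.0]
force: [-6.6, -3.5, 19.4]
width: 0.585
gripper_force: 20.0
```

jog_arm([
  [[0,0,-0.002,0,0,0,1],[0,0,-0.002,0,0,0,-0.5],[0,0,-0.002,0,0,0,-0.5],[0,0,-0.002,0,0,0,-0.5],[0,0,-0.002,0,0,0,-0.5],[0,0,-0.01,0,0,0,-0.5],[0,0,-0.04,0,0,0,-0.5],[0,0,-0.08,0,0,0,-0.5],[0,0,-0.12,0,0,0,-0.5],[0,0,-0.12,0,0,0,-0.5]],
])

```text
clock: 14.08
position: [0.6048, 0.1729, 0.2143]
ee_rot: [0.137, 3.127, 0.008]
force: [1.1, 1.2, 1.2]
width: 0.749
gripper_force: 0.0
```

Run:
```python
from h import *
go(.39,-.355,.2,90); orange("scene")
```

```text
pos [0.6048 0.1729 0.2143] shift [ 0.1679 -0.5447  0.0094] turn [ 0.005  0.011 -0.088] w 68.9 j7 0.95 t 14.1
scene orange [419. 239.] 404 [0.5585 0.2104] 0.11
scene orange [165. 251.] 375 [ 0.3801 -0.3526] 0.23
```

jog_arm([
  [[0.012,-0.04,0,0,0,0,-1],[0.024,-0.08,0,0,0,0,-1],[0.036,-0.12,0,0,0,0,-1],[0.048,-0.16,0,0,0,0,-1],[0.06,-0.2,0,0,0,0,-1],[0.072,-0.24,0,0,0,-0.02,-1],[0.084,-0.28,0,0,0,-0.04,-1],[0.096,-0.32,0,0,0,-0.06,-1],[0.11,-0.36,0,0,0,-0.08,-1],[0.12,-0.4,0,0,0,-0.09,-1]],
])

```text
clock: 14.97
position: [0.445, -0.2177, 0.2052]
ee_rot: [0.005, -3.141, -0.0]
force: [0.8, 0.1, 0.2]
width: 1.002
gripper_force: 0.0
```

Run:
```python
from h import *
go(.385,-.355,.2,90)
```

```text
pos [ 0.445  -0.2177  0.2052] shift [ 0.0605 -0.1371  0.0052] turn [ 0.    -0.001  0.003] w 92.2 j7 1.83 t 15.0
```

jog_arm([
  [[0.017,-0.036,0.005,0,0,0,-1],[0.034,-0.072,0.005,0,0,0,-1],[0.05,-0.108,0.005,0,0,0,-1],[0.06,-0.137,0.005,0,0,0,-1],[0.06,-0.137,0.005,0,0,0,-1],[0.06,-0.137,0.005,0,0,0,-1],[0.06,-0.137,0.005,0,0,0,-1]],
])

```text
clock: 15.55
position: [0.3873, -0.3525, 0.1999]
ee_rot: [0.004, -3.141, -0.002]
force: [0.6, 0.1, -0.2]
width: 1.007
gripper_force: 0.0
```

Run:
```python
from h import *
orange(); go(.382,-.355,.028)
```

```text
wrist orange [324. 211.] 3763 [ 0.3813 -0.3531] 0.09
pos [ 0.3877 -0.352   0.2001] shift [ 0.0057 -0.0032  0.1721] turn [0. 0. 0.] w 92.3 j7 2.13 t 15.6
```

jog_arm([
  [[0.006,-0.002,0.04,0,0,0,-1],[0.006,-0.002,0.08,0,0,0,-1],[0.006,-0.002,0.115,0,0,0,-1],[0.006,-0.002,0.145,0,0,0,-1],[0.006,-0.002,0.165,0,0,0,-1],[0.006,-0.002,0.171,0,0,0,-1],[0.006,-0.002,0.171,0,0,0,-1],[0.006,-0.002,0.171,0,0,0,1],[0.006,-0.002,0.171,0,0,0,1],[0.006,-0.002,0.171,0,0,0,1]],
])

```text
clock: 16.43
position: [0.3823, -0.356, 0.0309]
ee_rot: [-0.004, 3.139, -0.003]
force: [1.0, 0.4, -0.9]
width: 0.83
gripper_force: 0.0
```

jog_arm([
  [[0,0,0,0,0,0,1],[0,0,0,0,0,0,1],[0,0,0,0,0,0,1],[0,0,0,0,0,0,1],[0,0,-0.02,0,0,0,1],[0,0,-0.06,0,0,0,1],[0,0,-0.1,0,0,0,1],[0,0,-0.14,0,0,0,1],[0,0,-0.18,0,0,0,1],[0,0,-0.18,0,0,0,1]],
])

```text
clock: 17.27
position: [0.3844, -0.3577, 0.217]
ee_rot: [-0.003, 3.133, -0.012]
force: [2.2, -1.3, -1.3]
width: 0.585
gripper_force: 20.0
```

Run:
```python
from h import *
print(observe()["gripper_force"]); go(.6112,.2796,.215,84.9)
```

```text
19.996415376663208
pos [ 0.3844 -0.3577  0.217 ] shift [-0.2281  0.6369 -0.0007] turn [-0.007  0.009  0.091] w 53.8 j7 2.15 t 17.3
```

jog_arm([
  [[-0.013,0.037,0,0,0,0,1],[-0.026,0.074,0,0,0,0,1],[-0.04,0.111,0,0,0,0,1],[-0.053,0.148,0,0,0,0,1],[-0.066,0.185,0,0,0,0,1],[-0.08,0.222,0,0,0,0.02,1],[-0.093,0.259,0,0,0,0.04,1],[-0.106,0.296,0,0,0,0.06,1],[-0.12,0.333,0,0,0,0.08,1],[-0.133,0.37,0,0,0,0.09,1]],
])

```text
clock: 18.1
position: [0.5135, 0.0166, 0.2091]
ee_rot: [0.14, 3.138, -0.0]
force: [1.7, -0.5, -0.9]
width: 0.579
gripper_force: 20.0
```

Run:
```python
from h import *
go(.6112,.2796,.21,84.9)
```

```text
pos [0.5135 0.0166 0.2091] shift [-0.0738  0.2707 -0.0009] turn [-0.  0. -0.] w 53.2 j7 1.2 t 18.1
```

jog_arm([
  [[-0.01,0.037,0,0,0,0,1],[-0.02,0.074,0,0,0,0,1],[-0.03,0.111,0,0,0,0,1],[-0.04,0.148,0,0,0,0,1],[-0.05,0.185,0,0,0,0,1],[-0.06,0.222,0,0,0,0,1],[-0.07,0.259,0,0,0,0,1],[-0.074,0.271,0,0,0,0,1],[-0.074,0.271,0,0,0,0,1],[-0.074,0.271,0,0,0,0,1]],
])

```text
clock: 18.93
position: [0.6104, 0.2789, 0.2082]
ee_rot: [-0.136, -3.137, 0.001]
force: [-0.4, -0.5, -1.5]
width: 0.579
gripper_force: 20.0
```

Run:
```python
from h import *
go(.6112,.2796,.094,84.9)
```

```text
pos [0.6104 0.2789 0.2082] shift [-0.0009  0.0009  0.1142] turn [-0.001 -0.001  0.003] w 53.3 j7 0.78 t 18.9
```

jog_arm([
  [[0,0,0.03,0,0,0,1],[0,0,0.06,0,0,0,1],[0,0,0.09,0,0,0,1],[0,0,0.108,0,0,0,1],[0,0,0.113,0,0,0,1],[0,0,0.114,0,0,0,1],[0,0,0.115,0,0,0,1],[0,0,0.116,0,0,0,1],[0,0,0.116,0,0,0,1]],
])

```text
clock: 19.68
position: [0.6117, 0.2786, 0.0949]
ee_rot: [0.138, 3.136, 0.002]
force: [0.1, -0.1, -1.6]
width: 0.584
gripper_force: 20.0
```

jog_arm([
  [[0,0,0.001,0,0,0,1],[0,0,0.002,0,0,0,1],[0,0,0.002,0,0,0,1]],
])

```text
clock: 19.93
position: [0.611, 0.2784, 0.0916]
ee_rot: [0.138, 3.138, 0.0]
force: [0.2, 0.3, -1.3]
width: 0.583
gripper_force: 20.0
```

jog_arm([
  [[0,0,0.001,0,0,0,1],[0,0,0.002,0,0,0,1],[0,0,0.002,0,0,0,1]],
])

```text
clock: 20.18
position: [0.6111, 0.2784, 0.0898]
ee_rot: [0.138, 3.138, 0.0]
force: [-1.1, -0.5, 2.8]
width: 0.587
gripper_force: 20.0
```

jog_arm([
  [[0,0,0.001,0,0,0,1],[0,0,0.0015,0,0,0,1],[0,0,0.0015,0,0,0,1]],
])

```text
clock: 20.43
position: [0.6112, 0.2787, 0.0896]
ee_rot: [0.138, 3.137, 0.001]
force: [-3.8, -1.8, 13.7]
width: 0.579
gripper_force: 20.0
```

jog_arm([
  [[0,0,-0.002,0,0,0,1],[0,0,-0.002,0,0,0,-0.5],[0,0,-0.002,0,0,0,-0.5],[0,0,-0.002,0,0,0,-0.5],[0,0,-0.002,0,0,0,-0.5],[0,0,-0.01,0,0,0,-0.5],[0,0,-0.04,0,0,0,-0.5],[0,0,-0.08,0,0,0,-0.5],[0,0,-0.115,0,0,0,-0.5],[0,0,-0.115,0,0,0,-0.5]],
])

```text
clock: 21.27
position: [0.6138, 0.2809, 0.2116]
ee_rot: [0.138, 3.129, 0.01]
force: [1.8, 0.3, 1.3]
width: 0.751
gripper_force: 0.0
```

Run:
```python
from h import *
go(.41,.21,.2,82)
```

```text
pos [0.6138 0.2809 0.2116] shift [ 0.1969 -0.0886  0.0091] turn [0.007 0.009 0.052] w 69.1 j7 0.78 t 21.3
```

jog_arm([
  [[0.038,-0.017,0,0,0,0.05,-1],[0.076,-0.034,0,0,0,0.05,-1],[0.114,-0.051,0,0,0,0.05,-1],[0.152,-0.068,0,0,0,0.05,-1],[0.19,-0.085,0,0,0,0.05,-1],[0.197,-0.089,0,0,0,0.05,-1],[0.197,-0.089,0,0,0,0.05,-1],[0.197,-0.089,0,0,0,0.05,-1],[0.197,-0.089,0,0,0,0.05,-1]],
])

```text
clock: 22.02
position: [0.4082, 0.2075, 0.2033]
ee_rot: [0.217, 3.133, 0.002]
force: [-0.1, -0.1, 0.2]
width: 0.999
gripper_force: 0.0
```

Run:
```python
from h import *
c=camera_params("wrist"); im=get_image("wrist"); v=im[:,:,::-1].copy(); print(observe()["position"])
h=cv2.cvtColor(im,cv2.COLOR_RGB2HSV); red=((h[...,0]<6)|(h[...,0]>174))&(h[...,1]>150)
n,l,s,ce=cv2.connectedComponentsWithStats(red.astype(np.uint8))
for i in range(1,n):
    if s[i,4]>100: print("red",ce[i],s[i,4],ray_z(ce[i],c,.05))
ds=sil("bar","wrist"); q=None
for d in ds[:1]:
    q,f=fit(M["bar"],[.405,.21,-.148],[(d["mask"],c)]); print("bar",d["p"],q.round(4),round(f,3))
    for P in M["bar"]: cv2.polylines(v,[cv2.convexHull(proj(pose(P,q),c).round().astype(np.int32))],True,(0,255,0),1)
    go(q[0],q[1],.033,90+np.degrees(q[2]))
S=cv2.resize(get_image("scene")[180:340,330:550,::-1],None,fx=1.5,fy=1.5); v[480-S.shape[0]:,:S.shape[1]]=S
cv2.imwrite("pics/bar.png",v); get_image("side")
C=camera_params("side"); d=sil("bar","side")
if d: 
    q,f=fit(M["bar"],[.405,.21,-.148],[(d[0]["mask"],C)]); print("side",q.round(4),f)
```

```text
[0.40823926 0.20758021 0.20309805]
red [369.44444444 212.10493827] 162 [0.41143221 0.24299518 0.05      ]
red [294.06164384 211.99315068] 146 [0.40282126 0.18211431 0.05      ]
bar 0.96 [ 0.4034  0.2131 -0.1505] 0.084
pos [0.408  0.2075 0.2029] shift [0.0054 0.0048 0.1699] turn [0.001 0.    0.012] w 91.8 j7 0.72 t 22.1
side [ 0.4048  0.2093 -0.1449] 0.0991596638655462
```

View pics/bar.png

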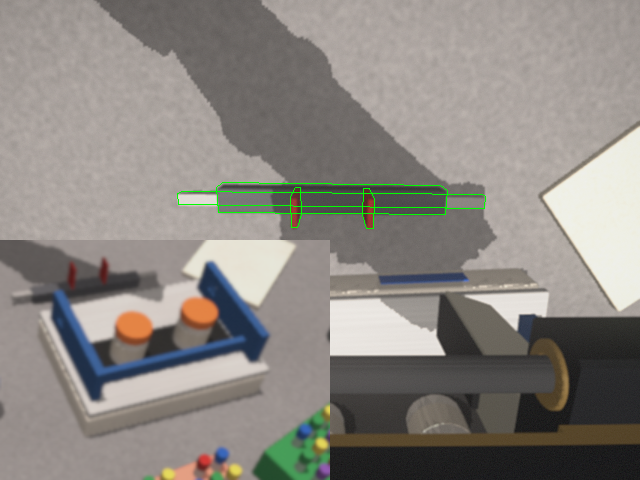

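jog_arm([
  [[0.005,0.004,0.04,0,0,0.012,-1],[0.005,0.004,0.08,0,0,0.012,-1],[0.005,0.004,0.115,0,0,0.012,-1],[0.005,0.004,0.145,0,0,0.012,-1],[0.005,0.004,0.163,0,0,0.012,-1],[0.005,0.004,0.17,0,0,0.012,-1],[0.005,0.004,0.17,0,0,0.012,-1],[0.005,0.004,0.17,0,0,0.012,-1]],
])

```text
clock: 22.93
position: [0.4028, 0.2121, 0.0332]
ee_rot: [0.235, 3.133, 0.0]
force: [-0.0, -0.5, 0.5]
width: 0.997
gripper_force: 0.0
```

jog_arm([
  [[0,0,0,0,0,0,1],[0,0,0,0,0,0,1],[0,0,0,0,0,0,1],[0,0,0,0,0,0,1],[0,0,0,0,0,0,1],[0,0,0,0,0,0,1],[0,0,0,0,0,0,1],[0,0,0,0,0,0,1],[0,0,0,0,0,0,1],[0,0,0,0,0,0,1]],
], force=35)

```text
clock: 23.77
position: [0.403, 0.2123, 0.0335]
ee_rot: [0.235, 3.132, 0.002]
force: [-1.3, 0.2, 9.7]
width: 0.351
gripper_force: 35.0
```

Run:
```python
from h import *
print(observe()["gripper_force"]); go(.5,.2307,.15,84.9)
```

```text
35.03165781497955
pos [0.403  0.2123 0.0335] shift [-0.0934  0.0328 -0.1163] turn [ 0.001  0.001 -0.061] w 32.3 j7 0.49 t 23.8
```

jog_arm([
  [[0,0,-0.02,0,0,0,1],[0,0,-0.06,0,0,0,1],[0,0,-0.1,0,0,0,1],[0,0,-0.14,0,0,-0.06,1],[-0.03,0.01,-0.155,0,0,-0.06,1],[-0.06,0.02,-0.155,0,0,-0.06,1],[-0.093,0.032,-0.155,0,0,-0.06,1],[-0.093,0.032,-0.155,0,0,-0.06,1],[-0.093,0.032,-0.155,0,0,-0.06,1]],
])

```text
clock: 24.52
position: [0.5, 0.2289, 0.1868]
ee_rot: [-0.143, -3.137, 0.001]
force: [-0.2, 0.6, -2.3]
width: 0.35
gripper_force: 35.0
```

```bash
cat > b.py <<'E'
from h import *
Bs=[box(-.011,.011,-.1,.1,0,.024),box(-.005,.005,-.12,.12,.011,.021),box(-.012,.012,.012,.017,.024,.068),box(-.012,.012,-.017,-.012,.024,.068)]
SH=[.5916,.2263,-.089]
def barlook(name,gz=.0335):
    c=camera_params("wrist"); im=get_image("wrist"); o=observe(); v=im[:,:,::-1].copy(); p=o["position"]; r=R.from_rotvec(o["ee_rot"]).as_matrix()
    yaw=np.arctan2(r[1,1],r[0,1])-np.pi/2; d=sil("bar","wrist"); q0=[p[0],p[1],yaw,p[2]-gz]; print("tcp",np.round(q0,4),o["force"].round(1),o["width"]*92)
    for k in d[:1]:
        mk=k["mask"].copy(); 
        hidden=cv2.inRange(v,(0,0,0),(0,0,0))
        q,f=fit(Bs[:2],q0,[(mk,c)],(0,1,2),(.004,.004,.03)); print("bar fit",k["p"],q.round(4),round(f,3),mk.sum())
    for P in Bs: cv2.polylines(v,[cv2.convexHull(proj(pose(P,q0),c).round().astype(np.int32))],True,(0,255,0),1)
    for P in M["shaker"][1:]: cv2.polylines(v,[cv2.convexHull(proj(pose(P,SH),c).round().astype(np.int32))],True,(255,0,255),1)
    cv2.imwrite(name,v); t=pose(np.array([[-.05,0,0.]]),SH)[0]; go(t[0],t[1],.1105,90+np.degrees(SH[2]))
E
python3 -c "
from b import *
barlook('pics/b1.png')"
```

```text
tcp [ 0.4986  0.229  -0.0902  0.1533] [-0.4  0.  -3.2] 32.61977055177954
bar fit 0.94 [ 0.5013  0.2297 -0.0909  0.1533] 0.137 24035
pos [0.498  0.2291 0.187 ] shift [-0.0437  0.0057  0.0764] turn [-0.001 -0.002 -0.001] w 32.2 j7 0.75 t 24.6
```

View pics/b1.png

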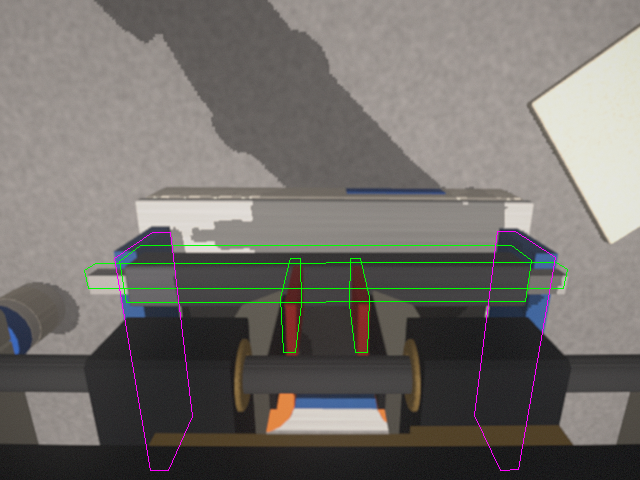

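Run:
```python
from b import *
c=camera_params("wrist"); im=get_image("wrist"); d=sil("bar","wrist")[0]["mask"]; h=cv2.cvtColor(im,cv2.COLOR_RGB2HSV)
ys,xs=np.nonzero(d); print(xs.min(),xs.max(),ys.min(),ys.max(),[ (int(x),np.nonzero(d[:,x])[0][[0,-1]].tolist()) for x in (100,115,140,200,240,420,480,510,545,560) if d[:,x].any()])
# point fit: pins' visible extents & body edges
d2=d.copy(); d2[306:]=0
def cost(v,tilt=True):
    q=[v[0],v[1],v[2],v[3]]; r=np.zeros_like(d)
    for P in Bs[:2]:
        t=v[4]; Q=P.copy(); x=P[:,0]; z=P[:,2]-.052; Q[:,0]=x*np.cos(t)+z*np.sin(t); Q[:,2]=-x*np.sin(t)+z*np.cos(t)+.052
        r|=render([Q],q,c)
    e=d2.copy(); r=r.copy(); m=np.ones_like(d); m[:,270:385]=0; r&=m; e&=m
    return 1-(r&e).sum()/(r|e).sum()
x0=np.array([.499,.229,-.09,.1533,0]); S=np.vstack([x0]+[x0+np.eye(5)[i]*[.004,.004,.03,-.004,.1][i] for i in range(5)])
o=minimize(cost,x0,method="Nelder-Mead",options=dict(initial_simplex=S,maxiter=600,xatol=1e-4,fatol=1e-4)); print(o.x.round(4),o.fun,cost(x0))
```

```text
87 567 251 354 [(100, [268, 293]), (115, [269, 293]), (140, [253, 305]), (200, [252, 305]), (240, [252, 305]), (420, [252, 305]), (480, [252, 305]), (510, [252, 305]), (545, [269, 293]), (560, [271, 292])]
[ 0.4994  0.2296 -0.0893  0.152  -0.0148] 0.06144211238997965 0.0975715524718127
```

jog_arm([
  [[-0.02,0.002,0,0,0,0,1],[-0.042,0.005,0,0,0,0,1],[-0.042,0.005,0,0,0,0,1],[-0.042,0.005,0,0,0,0,1],[-0.042,0.005,0.012,0,0,0,1],[-0.042,0.005,0.02,0,0,0,1],[-0.042,0.005,0.02,0,0,0,1]],
])

```text
clock: 25.3
position: [0.5393, 0.2297, 0.1654]
ee_rot: [-0.14, -3.135, 0.003]
force: [-0.8, -0.4, -3.2]
width: 0.352
gripper_force: 35.0
```

Run:
```python
from b import *
o=observe(); print(o["position"].round(4),o["force"].round(1)); barlook("pics/b2.png")
v=cv2.imread("pics/b2.png"); s=get_image("side")[200:360,100:320,::-1]; s=cv2.resize(s,None,fx=1.45,fy=1.45); v[480-s.shape[0]:,:s.shape[1]]=s; cv2.imwrite("pics/b2.png",v)
```

```text
[0.5393 0.2297 0.1654] [-0.8 -0.4 -3.2]
tcp [ 0.5398  0.23   -0.0891  0.1328] [-0.8 -0.5 -2.7] 32.45452125032777
bar fit 0.85 [ 0.5412  0.23   -0.0881  0.1328] 0.147 23679
pos [0.5404 0.2303 0.1671] shift [-0.0015  0.0006  0.0566] turn [-0.001 -0.001 -0.   ] w 32.1 j7 0.77 t 25.4
```

View pics/b2.png

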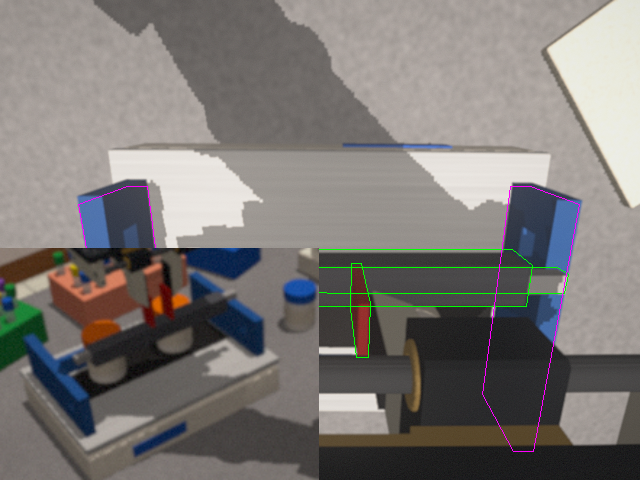

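jog_arm([
  [[-0.001,0.0,0.008,0,0,0,1],[-0.001,0,0.016,0,0,0,1],[-0.001,0,0.024,0,0,0,1],[-0.001,0,0.03,0,0,0,1],[-0.001,0,0.03,0,0,0,1]],
])

```text
clock: 25.87
position: [0.5415, 0.2298, 0.1359]
ee_rot: [-0.141, -3.136, 0.002]
force: [-0.4, 0.4, -3.3]
width: 0.353
gripper_force: 35.0
```

jog_arm([
  [[0,0,0.007,0,0,0,1],[0,0,0.014,0,0,0,1],[0,0,0.02,0,0,0,1],[0,0,0.024,0,0,0,1],[0,0,0.024,0,0,0,1],[0,0,0.024,0,0,0,1]],
])

```text
clock: 26.37
position: [0.5423, 0.2304, 0.1136]
ee_rot: [-0.141, -3.138, 0.0]
force: [-0.5, 0.5, -2.9]
width: 0.349
gripper_force: 35.0
```

Run:
```python
from b import *
t=pose(np.array([[-.05,0,0.]]),SH)[0]; print(observe()["force"].round(1)); go(t[0],t[1],.1118,90+np.degrees(SH[2]))
```

```text
[-0.5  0.5 -2.9]
pos [0.5423 0.2304 0.1136] shift [0.0005 0.0003 0.0018] turn [-0.    -0.    -0.001] w 32.1 j7 0.74 t 26.4
```

jog_arm([
  [[0,0,0.002,0,0,0,1],[0,0,0.002,0,0,0,1],[0,0,0.002,0,0,0,0.1],[0,0,0.002,0,0,0,0.1],[0,0,0.002,0,0,0,-0.3],[0,0,0.002,0,0,0,-0.3],[0,0,0.002,0,0,0,-0.8],[0,0,0.002,0,0,0,-0.8],[0,0,0.002,0,0,0,-0.8],[0,0,0.002,0,0,0,-0.8]],
])

```text
clock: 27.2
position: [0.5425, 0.2308, 0.112]
ee_rot: [0.141, 3.138, 0.001]
force: [0.4, 3.2, -1.4]
width: 0.84
gripper_force: 1.5
```

jog_arm([
  [[0,0,0,0,0,0,-0.8],[0,0,-0.01,0,0,0,-0.8],[0,0,-0.03,0,0,0,-0.8],[0,0,-0.06,0,0,0,-0.8],[0,0,-0.09,0,0,0,-0.8],[0,0,-0.12,0,0,0,-0.8],[0,0,-0.12,0,0,0,-0.8],[0,0,-0.12,0,0,0,-0.8]],
])

```text
clock: 27.87
position: [0.5435, 0.2302, 0.2344]
ee_rot: [0.143, 3.134, 0.001]
force: [-0.1, -0.0, -0.9]
width: 0.898
gripper_force: 0.0
```

Run:
```python
from b import *
c=camera_params("wrist"); im=get_image("wrist"); C=camera_params("side"); s=get_image("side"); S=get_image("scene"); D=camera_params("scene")
Br=M["bar"]; t=pose(np.array([[-.05,0,0.]]),SH)[0]
for n,cc in(("wrist",c),("side",C),("scene",D)):
    d=sil("bar",n)
    if d:
        q,f=fit(Br,[t[0],t[1],SH[2],.074],[(d[0]["mask"],cc)],(0,1,2),(.004,.004,.03)); print(n,d[0]["p"],q.round(4),round(f,3))
v=np.zeros((480,760,3),np.uint8); v[:240,:320]=cv2.resize(im[:,:,::-1],None,fx=.5,fy=.5)
a=cv2.resize(s[210:360,100:310,::-1],(440,314)); v[:314,320:]=a
b=cv2.resize(S[180:300,350:520,::-1],(320,226)); v[240:466,:320]=b; cv2.imwrite("pics/fit.png",v)
go(.6213,-.2595,.19,90)
```

```text
wrist 0.85 [ 0.5419  0.2426 -0.1018  0.074 ] 0.148
side 0.72 [ 0.5364  0.2442 -0.1455  0.074 ] 0.175
scene 0.75 [ 0.5506  0.2362 -0.0227  0.074 ] 0.342
pos [0.5419 0.2299 0.2308] shift [-0.1231 -0.4803  0.0412] turn [-0.001 -0.002 -0.09 ] w 82.8 j7 0.8 t 28.2
```

View pics/fit.png

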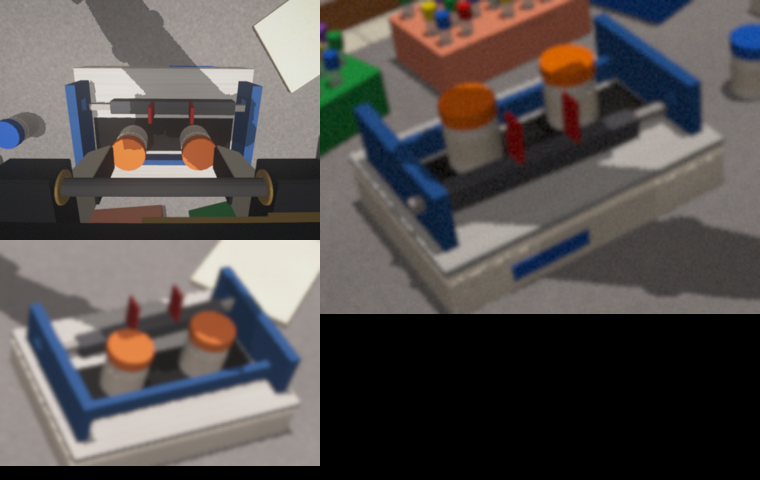

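Run:
```python
from b import *
c=camera_params("wrist"); im=get_image("wrist"); cv2.imwrite("pics/w_fit.png",im[:,:,::-1])
d=sil("bar","wrist")[0]["mask"]; ys,xs=np.nonzero(d); print(xs.min(),xs.max())
print([(x,(int(np.nonzero(d[:,x])[0][0]),int(np.nonzero(d[:,x])[0][-1]))) for x in list(range(xs.min(),xs.min()+60,4))+list(range(xs.max()-50,xs.max()+1,4)) if d[:,x].any()])
h=cv2.cvtColor(im,cv2.COLOR_RGB2HSV); red=((h[...,0]<8)|(h[...,0]>172))&(h[...,1]>140)&(h[...,2]>50)
n,l,s,ce=cv2.connectedComponentsWithStats(red.astype(np.uint8))
for i in range(1,n):
    if s[i,4]>60: print("red",ce[i].round(1),s[i].tolist(),pose((ray_z(ce[i],c,.074+.05)-[SH[0],SH[1],0])[None],[0,0,0])[0].round(4))
for nm,P in(("winR",[[x,-.125,z] for x in(-.06,-.04) for z in(.084,.102)]),("winL",[[x,.125,z] for x in(-.06,-.04) for z in(.084,.102)]),("bodyends",[[x,y,z] for y in(-.1,.1) for x in(-.061,-.039) for z in(.074,.098)]),("pins",[[x,y,z] for y in(-.125,.125) for x in(-.055,-.045) for z in(.084,.094)])):
    print(nm,proj(pose(np.array(P),SH),c).round(0).tolist())
for y in(105,215):pass
print("row profile R,G,B at pin height:"); 
for r in(204,210,216): print(r,[tuple(int(k) for k in im[r,x]) for x in range(140,236,6)])
for r in(204,210,216): print(r,[tuple(int(k) for k in im[r,x]) for x in range(450,530,6)])
```

```text
178 493
[(178, (211, 215)), (182, (209, 223)), (186, (208, 223)), (190, (208, 223)), (194, (208, 223)), (198, (209, 223)), (202, (209, 223)), (206, (209, 224)), (210, (209, 223)), (214, (209, 223)), (218, (209, 223)), (222, (204, 229)), (226, (202, 231)), (230, (200, 231)), (234, (200, 231)), (443, (202, 233)), (447, (202, 233)), (451, (202, 233)), (455, (202, 233)), (459, (202, 234)), (463, (202, 234)), (467, (204, 234)), (471, (208, 230)), (475, (212, 226)), (479, (212, 226)), (483, (212, 226)), (487, (212, 226)), (491, (212, 225))]
red [384.4 235.1] [380, 214, 9, 39, 274] [-0.0424  0.0448  0.124 ]
red [300.5 235. ] [297, 218, 11, 34, 246] [-0.0478 -0.0149  0.124 ]
winR [[171.0, 204.0], [162.0, 210.0], [173.0, 229.0], [165.0, 235.0]]
winL [[484.0, 204.0], [492.0, 209.0], [481.0, 228.0], [489.0, 235.0]]
bodyends [[205.0, 201.0], [196.0, 207.0], [207.0, 226.0], [199.0, 235.0], [449.0, 200.0], [458.0, 207.0], [447.0, 226.0], [456.0, 234.0]]
pins [[171.0, 211.0], [167.0, 214.0], [173.0, 223.0], [168.0, 226.0], [483.0, 210.0], [488.0, 213.0], [482.0, 222.0], [486.0, 226.0]]
row profile 
[... 732 characters left out ...]
, (201, 192, 188), (113, 111, 114), (113, 110, 112)]
204 [(58, 57, 57), (59, 58, 57), (59, 57, 56), (111, 107, 105), (118, 116, 115), (50, 56, 68), (55, 72, 99), (49, 60, 78), (49, 56, 67), (50, 62, 81), (66, 93, 140), (71, 106, 161), (72, 105, 162), (162, 155, 151)]
210 [(76, 73, 74), (77, 75, 76), (75, 74, 75), (76, 74, 76), (71, 74, 78), (49, 54, 66), (54, 71, 102), (57, 74, 104), (47, 53, 65), (56, 70, 96), (58, 77, 112), (69, 104, 159), (84, 110, 159), (158, 151, 147)]
216 [(74, 72, 74), (75, 73, 75), (76, 73, 75), (77, 76, 78), (126, 121, 118), (127, 123, 118), (124, 120, 115), (113, 109, 107), (50, 55, 68), (51, 69, 99), (57, 75, 109), (71, 105, 160), (113, 125, 156), (158, 152, 150)]
```

```bash
cat > f.py <<'E'
from b import *
def barfit(x0=None,cams=("wrist","side"),verbose=True):
    V=[]
    for n in cams:
        get_image(n); c=camera_params(n); d=[k for k in silhouettes("bar",n) if k["p"]>.2]
        if not d: print("no bar in",n); continue
        ig=np.zeros((480,640),bool)
        if n=="side": ig=render([M["shaker"][1]],SH,c)
        V.append((d[0]["mask"],c,ig,n))
    t=pose(np.array([[-.05,0,0.]]),SH)[0]
    def model(v):
        x,y,yaw,z,roll,a,b=v
        B=[box(-.011,.011,-.1,.1,0,.024),box(-.005,.005,-.1,a,.011,.021),box(-.005,.005,-b,.1,.011,.021)]
        ea,eb=min(.032,a-.103),min(.032,b-.103); ea,eb=.0295,.0295
        B+=[box(-.012,.012,ea-.0025,ea+.0025,.024,.068),box(-.012,.012,-eb-.0025,-eb+.0025,.024,.068)]
        return [P@R.from_euler("x",roll).as_matrix().T for P in B],[x,y,yaw,z]
    def cost(v):
        s=0; P,q=model(v)
        for mk,c,ig,n in V:
            r=render(P,q,c)&~ig; m=mk&~ig; s+=1-(r&m).sum()/(r|m).sum()
        return s/len(V)
    best=None
    for z0,dy in((.074,0),(.074,.01),(.062,.01),(.062,-.01)):
        x0=np.array([t[0],t[1]+dy,SH[2],z0,0,.13,.13]); S=np.vstack([x0]+[x0+np.eye(7)[i]*[.006,.006,.03,.006,.05,-.01,-.01][i] for i in range(7)])
        o=minimize(cost,x0,method="Nelder-Mead",options=dict(initial_simplex=S,maxiter=700,xatol=1e-4,fatol=1e-4))
        if best is None or o.fun<best.fun: best=o
    v=best.x; c,s=np.cos(SH[2]),np.sin(SH[2]); dx,dy=v[0]-SH[0],v[1]-SH[1]
    print("bar in shaker: x %.4f y %.4f yaw %.3f z %.4f roll %.3f pinA %.4f pinB %.4f"%(c*dx+s*dy,-s*dx+c*dy,v[2]-SH[2],v[3],v[4],v[5],v[6]),"cost",round(best.fun,3)); return v
if __name__=="__main__":
    barfit(); barfit(cams=("wrist",)); barfit(cams=("side",))
E
python3 f.py
```

```text
bar in shaker: x -0.0489 y 0.0122 yaw 0.003 z 0.0659 roll 0.046 pinA 0.1184 pinB 0.1317 cost 0.09
bar in shaker: x -0.0462 y 0.0146 yaw -0.000 z 0.0554 roll 0.042 pinA 0.1205 pinB 0.1382 cost 0.044
bar in shaker: x -0.0450 y 0.0077 yaw -0.037 z 0.0634 roll 0.026 pinA 0.1232 pinB 0.1285 cost 0.073
```

Run:
```python
from b import *
im=cv2.imread("pics/sh.png")
t=pose(np.array([[-.048,.0107,0.]]),SH)[0]; print(t); go(t[0],t[1],.1,90+np.degrees(SH[2]))
```

```text
[0.54474102 0.24122401 0.        ]
pos [0.5424 0.2305 0.2318] shift [-0.0014  0.0109  0.1318] turn [ 0.     0.    -0.001] w 82.6 j7 0.8 t 28.7
```

jog_arm([
  [[-0.0015,0.011,0.02,-0.02,0,0,-1],[-0.0015,0.011,0.05,-0.04,0,0,-1],[-0.0015,0.011,0.08,-0.04,0,0,-1],[-0.0015,0.011,0.105,-0.04,0,0,-1],[-0.0015,0.011,0.122,-0.04,0,0,-1],[-0.0015,0.011,0.131,-0.04,0,0,-1],[-0.0015,0.011,0.131,-0.04,0,0,-1],[-0.0015,0.011,0.131,-0.04,0,0,-1]],
])

```text
clock: 29.33
position: [0.5451, 0.2415, 0.1013]
ee_rot: [0.141, 3.136, 0.063]
force: [-0.3, -0.3, 0.6]
width: 0.998
gripper_force: 0.0
```

jog_arm([
  [[0,0,0,0,0,0,1],[0,0,0,0,0,0,1],[0,0,0,0,0,0,1],[0,0,0,0,0,0,1],[0,0,0,0,0,0,1],[0,0,0,0,0,0,1],[0,0,0,0,0,0,1],[0,0,0,0,0,0,1],[0,0,0,0,0,0,1],[0,0,0,0,0,0,1]],
], force=35)

```text
clock: 30.17
position: [0.545, 0.2416, 0.101]
ee_rot: [0.141, 3.136, 0.063]
force: [0.8, 1.6, 1.3]
width: 0.349
gripper_force: 34.9
```

Run:
```python
from f import *
o=observe(); print(o["force"].round(1),o["ft_torque"].round(2),o["gripper_force"]); t=pose(np.array([[-.05,0,0.]]),SH)[0]; go(t[0],t[1],.112,90+np.degrees(SH[2])); barfit(cams=("side",))
```

```text
[0.8 1.6 1.3] [ 0.15 -0.18 -0.01] 34.87176954746246
pos [0.545  0.2416 0.101 ] shift [ 0.0023 -0.0106 -0.0115] turn [ 0.04   0.    -0.001] w 32.1 j7 0.75 t 30.2
bar in shaker: x -0.0500 y -0.0000 yaw 0.000 z 0.0740 roll 0.000 pinA 0.1300 pinB 0.1300 cost 1.0
```

jog_arm([
  [[0,-0.004,-0.001,0,0,0,1],[0,-0.008,-0.001,0,0,0,1],[0.001,-0.011,-0.001,0,0,0,1],[0.002,-0.011,-0.001,0,0,0,1],[0.002,-0.011,-0.006,0.02,0,0,1],[0.002,-0.011,-0.012,0.04,0,0,1],[0.002,-0.011,-0.03,0.04,0,0,1],[0.002,-0.011,-0.05,0.04,0,0,1],[0.002,-0.011,-0.05,0.04,0,0,1],[0.002,-0.011,-0.05,0.04,0,0,1]],
])

```text
clock: 31.1
position: [0.542, 0.2282, 0.1506]
ee_rot: [0.142, 3.137, 0.0]
force: [-0.6, 0.6, -3.9]
width: 0.355
gripper_force: 34.9
```

```bash
cat > g.py <<'E'
from b import *
def hand(gz=.0335):
    get_image("wrist"); c=camera_params("wrist"); d=sil("bar","wrist")[0]["mask"]; o=observe(); p=o["position"]
    m=np.ones_like(d); ys,xs=np.nonzero(d); m[:,270:385]=0
    fx=proj([p],c)[0]; e=d&m
    rows=np.nonzero(d[:,xs.min()+60])[0]; cut=rows[-1]+3; m[cut:]=0; e&=m
    def cost(v):
        r=render([P@R.from_euler("xy",[v[4],v[5]]).as_matrix().T for P in Bs[:2]],v[:4],c)&m; return 1-(r&e).sum()/(r|e).sum()
    x0=np.array([p[0],p[1],SH[2],p[2]-gz,0,0]); S=np.vstack([x0]+[x0+np.eye(6)[i]*[.004,.004,.03,-.004,.05,.05][i] for i in range(6)])
    o2=minimize(cost,x0,method="Nelder-Mead",options=dict(initial_simplex=S,maxiter=900,xatol=1e-4,fatol=1e-4)); v=o2.x
    C,s=np.cos(SH[2]),np.sin(SH[2]); dx,dy=v[0]-SH[0],v[1]-SH[1]
    print("tcp",p.round(4),o["force"].round(1),"bar world",v.round(4),"in shaker",np.round([C*dx+s*dy,-s*dx+C*dy],4),"cost",round(o2.fun,3),"start",round(cost(x0),3))
hand()
t=pose(np.array([[-.05,0,0.]]),SH)[0]; go(t[0],t[1],.112,90+np.degrees(SH[2]))
E
python3 g.py
```

```text
tcp [0.5411 0.2276 0.1491] [ 0.1 -0.6 -3.4] bar world [ 0.5417  0.2281 -0.0768  0.1141  0.0697 -0.0793] in shaker [-0.0499 -0.0026] cost 0.03 start 0.079
pos [0.5411 0.2276 0.1491] shift [-0.0005  0.0032  0.0371] turn [-0.001 -0.001 -0.001] w 32.2 j7 0.76 t 31.2
```

```bash
cat > e.py <<'E'
from b import *
get_image("wrist"); c=camera_params("wrist"); d=sil("bar","wrist")[0]["mask"]; p=observe()["position"]; xs=np.nonzero(d)[1]; a,b=xs.min(),xs.max()
ex=lambda m:[(int(x),np.nonzero(m[:,x])[0][[0,-1]].tolist()) for x in(a+4,a+12,a+20,a+50,a+70,b-70,b-50,b-20,b-12,b-4) if m[:,x].any()]
print(a,b,ex(d))
for roll in(0,.04):
    r=render([P@R.from_euler("x",roll).as_matrix().T for P in Bs[:2]],[p[0]+.0005,p[1]+.0005,SH[2],p[2]-.0345],c); q=np.nonzero(r)[1]; print(roll,q.min(),q.max(),ex(r))
im=get_image("wrist"); 
C=camera_params("side"); get_image("side"); print([(round(k["p"],2),np.round(k["pixel"]),k["mask"].sum()) for k in silhouettes("bar","side")])
D=camera_params("scene"); get_image("scene"); print([(round(k["p"],2),np.round(k["pixel"]),k["mask"].sum()) for k in silhouettes("bar","scene")])
E
python3 e.py
```

```text
62 603 [(66, [197, 224]), (74, [195, 267]), (82, [192, 312]), (112, [147, 331]), (132, [143, 316]), (533, [146, 322]), (553, [150, 342]), (583, [196, 305]), (591, [199, 266]), (599, [201, 227])]
0 88 566 [(112, [266, 291]), (132, [257, 304]), (533, [265, 291]), (553, [265, 291])]
0.04 91 570 [(112, [263, 287]), (132, [255, 301]), (533, [266, 294]), (553, [268, 294])]
[(0.9, array([213., 257.]), np.int64(1980))]
[(0.83, array([424., 210.]), np.int64(1246))]
```

```bash
cat > g.py <<'E'
from b import *
def pick(cam,q):
    get_image(cam); c=camera_params(cam); r=render(Bs,q,c); L=silhouettes("bar",cam)
    s=[(r&k["mask"]).sum()/(r|k["mask"]).sum() for k in L]; print(cam,np.round(s,2)); return L[int(np.argmax(s))]["mask"] if L and max(s)>.4 else None,c
def hand(gz=.0345,cams=("wrist","side","scene")):
    o=observe(); p=o["position"]; q0=[p[0],p[1],SH[2],p[2]-gz]
    V=[(m,c,n) for n in cams for m,c in[pick(n,q0)] if m is not None]
    ig={n:np.zeros((480,640),bool) for n in cams}; 
    for m,c,n in V:
        if n=="wrist": ig[n][:,270:385]=1; ig[n][int(proj([p+[0,.06,0]],c)[0,1])+30:]=1
        if n=="side": ig[n]|=render([M["shaker"][1]],SH,c)
        u=proj([p+[0,0,.02]],c)[0]; 
        if n!="wrist": ig[n][:int(u[1])+22, int(u[0])-45:int(u[0])+45]=1
    for sel in [V]+[[k] for k in V]:
        def cost(v):
            s=0
            for m,c,n in sel:
                r=render([P@R.from_euler("x",v[4]).as_matrix().T for P in Bs[:2]],v[:4],c)&~ig[n]; e=m&~ig[n]; s+=1-(r&e).sum()/(r|e).sum()
            return s/len(sel)
        x0=np.array(q0+[0]); S=np.vstack([x0]+[x0+np.eye(5)[i]*[.004,.004,.03,-.004,.05][i] for i in range(5)])
        b=minimize(cost,x0,method="Nelder-Mead",options=dict(initial_simplex=S,maxiter=900,xatol=1e-4,fatol=1e-4)); v=b.x
        C,s=np.cos(SH[2]),np.sin(SH[2]); dx,dy=v[0]-SH[0],v[1]-SH[1]
        print([k[2] for k in sel],"sh x %.4f y %.4f dyaw %.3f z-tcp %.4f roll %.3f"%(C*dx+s*dy,-s*dx+C*dy,v[2]-SH[2],v[3]-p[2],v[4]),"cost",round(b.fun,3),round(cost(x0),3))
    print("tcp",p.round(4),o["force"].round(1),o["ft_torque"].round(2))
if __name__=="__main__": hand()
E
python3 g.py
```

```text
wrist [0.88]
side [0.86 0.  ]
scene [0.87]
['wrist', 'side', 'scene'] sh x -0.0512 y -0.0001 dyaw 0.005 z-tcp -0.0342 roll 0.033 cost 0.088 0.125
['wrist'] sh x -0.0503 y 0.0004 dyaw -0.003 z-tcp -0.0366 roll 0.008 cost 0.048 0.113
['side'] sh x -0.0496 y -0.0040 dyaw 0.012 z-tcp -0.0346 roll 0.035 cost 0.081 0.134
['scene'] sh x -0.0489 y -0.0000 dyaw 0.026 z-tcp -0.0329 roll -0.010 cost 0.059 0.127
tcp [0.5415 0.2284 0.1499] [-0.6  0.4 -2.6] [ 0.13 -0.08 -0.03]
```

jog_arm([
  [[0,0.001,0.008,0,0,0,1],[0,0.001,0.016,0,0,0,1],[0,0.001,0.024,0,0,0,1],[0,0.001,0.032,0,0,0,1],[0,0.001,0.0365,0,0,0,1],[0,0.001,0.0365,0,0,0,1],[0,0.001,0.0365,0,0,0,1]],
])

```text
clock: 32.43
position: [0.5416, 0.2295, 0.1134]
ee_rot: [-0.141, -3.138, 0.0]
force: [0.1, -0.4, -2.3]
width: 0.352
gripper_force: 34.9
```

jog_arm([
  [[0,0,0,0,0,0,1],[0,0,0,0,0,0,1],[0,0,0,0,0,0,1]],
], force=8)

```text
clock: 32.68
position: [0.5421, 0.2297, 0.1143]
ee_rot: [0.141, 3.138, 0.001]
force: [0.2, 0.2, -2.3]
width: 0.391
gripper_force: 8.0
```

jog_arm([
  [[0,0,0,0,0,0,1],[0,0,0,0,0,0,1],[0,0,0,0,0,0,1]],
], force=6)

```text
clock: 32.93
position: [0.5419, 0.2296, 0.114]
ee_rot: [0.141, 3.138, 0.0]
force: [-0.6, 0.7, -2.3]
width: 0.498
gripper_force: 6.0
```

jog_arm([
  [[0,0,0.001,0,0,0,1],[0,0,0.001,0,0,0,1],[0,0,0.001,0,0,0,1]],
], force=5)

```text
clock: 33.18
position: [0.5418, 0.2295, 0.1128]
ee_rot: [-0.141, -3.138, 0.0]
force: [0.5, 0.0, -2.8]
width: 0.554
gripper_force: 5.0
```

jog_arm([
  [[0,0,0,0,0,0,1],[0,0,0,0,0,0,1],[0,0,0,0,0,0,1]],
], force=4)

```text
clock: 33.43
position: [0.5419, 0.2296, 0.1129]
ee_rot: [0.141, 3.138, 0.0]
force: [-0.3, 0.1, -2.5]
width: 0.611
gripper_force: 4.0
```

jog_arm([
  [[0,0,0,0,0,0,1],[0,0,0,0,0,0,1],[0,0,0,0,0,0,1]],
], force=3)

```text
clock: 33.68
position: [0.5418, 0.2295, 0.1129]
ee_rot: [0.141, 3.138, 0.0]
force: [0.3, 0.2, -3.2]
width: 0.662
gripper_force: 3.0
```

Run:
```python
from f import *
o=observe(); print(o["force"],o["ft_torque"],o["width"]*92); barfit(); barfit(cams=("wrist",)); barfit(cams=("side",))
```

```text
[ 0.30487816  0.18389221 -3.15525125] [ 0.0947813   0.01616738 -0.00902407] 60.9437338499831
bar in shaker: x -0.0500 y 0.0003 yaw 0.011 z 0.0766 roll 0.031 pinA 0.1264 pinB 0.1284 cost 0.094
bar in shaker: x -0.0476 y 0.0018 yaw 0.012 z 0.0693 roll 0.041 pinA 0.1296 pinB 0.1374 cost 0.056
bar in shaker: x -0.0482 y -0.0036 yaw -0.008 z 0.0765 roll 0.015 pinA 0.1251 pinB 0.1284 cost 0.092
```

jog_arm([
  [[0,0,0,0,0,0,-0.4],[0,0,0,0,0,0,-0.4],[0,0,0,0,0,0,-0.7],[0,0,0,0,0,0,-0.7],[0,0,0,0,0,0,-0.7],[0,0,-0.01,0,0,0,-0.7],[0,0,-0.04,0,0,0,-0.7],[0,0,-0.08,0,0,0,-0.7],[0,0,-0.12,0,0,0,-0.7],[0,0,-0.12,0,0,0,-0.7]],
])

```text
clock: 34.92
position: [0.5449, 0.2323, 0.242]
ee_rot: [0.14, 3.128, 0.01]
force: [1.1, 1.9, 0.7]
width: 0.85
gripper_force: 0.0
```

Run:
```python
from f import *
barfit(); barfit(cams=("wrist",)); barfit(cams=("side",))
c=camera_params("wrist"); im=get_image("wrist"); h=cv2.cvtColor(im,cv2.COLOR_RGB2HSV); red=((h[...,0]<8)|(h[...,0]>172))&(h[...,1]>140)&(h[...,2]>50)
n,l,s,ce=cv2.connectedComponentsWithStats(red.astype(np.uint8))
C,S=np.cos(SH[2]),np.sin(SH[2])
for i in range(1,n):
    if s[i,4]>60: p=ray_z(ce[i],c,.12); dx,dy=p[0]-SH[0],p[1]-SH[1]; print("ear",ce[i].round(),s[i,4],np.round([C*dx+S*dy,-S*dx+C*dy],4))
go(.6213,-.2595,.2,90)
```

```text
no bar in side
bar in shaker: x -0.0496 y -0.0005 yaw 0.003 z 0.0596 roll 0.018 pinA 0.1320 pinB 0.1328 cost 0.048
bar in shaker: x -0.0494 y -0.0011 yaw -0.004 z 0.0638 roll -0.010 pinA 0.1334 pinB 0.1300 cost 0.052
bar in shaker: x -0.0500 y -0.0000 yaw 0.000 z 0.0740 roll 0.000 pinA 0.1300 pinB 0.1300 cost 1.0
ear [371. 235.] 322 [-0.0458  0.0308]
ear [285. 237.] 254 [-0.0442 -0.0313]
pos [0.5414 0.2293 0.2319] shift [-0.1235 -0.4796  0.0321] turn [-0.001 -0.002 -0.09 ] w 78.1 j7 0.8 t 35.4
```

jog_arm([
  [[-0.01,-0.039,0,0,0,0,-0.3],[-0.02,-0.078,0,0,0,0,-0.3],[-0.03,-0.117,0,0,0,-0.03,-0.3],[-0.04,-0.156,0,0,0,-0.06,-0.3],[-0.05,-0.195,0,0,0,-0.09,0],[-0.06,-0.234,0,0,0,-0.1,0],[-0.07,-0.273,0,0,0,-0.11,0],[-0.08,-0.312,0,0,0,-0.12,0],[-0.09,-0.351,0,0,0,-0.12,0],[-0.1,-0.39,0,0,0,-0.12,0]],
], force=15)

```text
clock: 36.2
position: [0.6062, -0.1699, 0.2324]
ee_rot: [0.047, -3.14, -0.0]
force: [0.4, 0.5, -0.5]
width: 0.5
gripper_force: 0.0
```

Run:
```python
from h import *
go(.6215,-.2595,.2,92)
```

```text
pos [ 0.6062 -0.1699  0.2324] shift [-0.0127 -0.09    0.0323] turn [ 0.    -0.001 -0.005] w 46.0 j7 1.63 t 36.2
```

Now measure the mark and pointer from above the knob.

jog_arm([
  [[-0.005,-0.036,0.01,0,0,-0.005,0],[-0.01,-0.072,0.02,0,0,-0.005,0],[-0.013,-0.09,0.032,0,0,-0.005,0],[-0.013,-0.09,0.032,0,0,-0.005,0],[-0.013,-0.09,0.032,0,0,-0.005,0],[-0.013,-0.09,0.032,0,0,-0.005,0]],
])

```text
clock: 36.7
position: [0.6223, -0.2555, 0.2005]
ee_rot: [0.058, -3.141, -0.003]
force: [-0.5, 0.1, -0.2]
width: 0.494
gripper_force: 0.0
```

```bash
cat > k.py <<'E'
from h import *
def knob(ctr=(.6212,-.2590)):
    c=camera_params("wrist"); im=get_image("wrist"); h=cv2.cvtColor(im,cv2.COLOR_RGB2HSV); H,S,V=[h[...,i].astype(int) for i in range(3)]
    o=proj([[*ctr,.06]],c)[0]; yy,xx=np.mgrid[:480,:640]; near=np.hypot(xx-o[0],yy-o[1])<110
    p,a=cen((abs(H-60)<14)&(S>110)&near); g=ray_z(p,c,.045); print("green",p.round(1),a,g.round(4),"ang",np.degrees(np.arctan2(g[1]-ctr[1],g[0]-ctr[0])).round(1))
    p,a=cen(((H<6)|(H>174))&(S>120)&near); g=ray_z(p,c,.04); print("red",p.round(1),a,g.round(4),"ang",np.degrees(np.arctan2(g[1]-ctr[1],g[0]-ctr[0])).round(1))
    o=proj([[*ctr,.084]],c)[0]; w=(V>215)&(S<40)&(np.hypot(xx-o[0],yy-o[1])<52); 
    n,l,s,ce=cv2.connectedComponentsWithStats(w.astype(np.uint8))
    for i in range(1,n):
        if s[i,4]>60: 
            ys,xs=np.nonzero(l==i); P=np.array([ray_z((x,y),c,.084)[:2] for x,y in zip(xs[::5],ys[::5])]); m=P.mean(0); u=np.linalg.svd(P-m)[2][0]; u*=np.sign(u@(m-ctr)); print("white",ce[i].round(1),s[i,4],m.round(4),"axis",np.degrees(np.arctan2(u[1],u[0])).round(1),"dir",np.degrees(np.arctan2(m[1]-ctr[1],m[0]-ctr[0])).round(1))
    # dial circle
knob(); go(.6213,-.2595,.05,92)
E
python3 k.py
```

```text
green [340.7 255.7] 261 [ 0.6584 -0.2414  0.045 ] ang 25.3Traceback (most recent call last):
  File "k.py", line 13, in <module>
    knob(); go(.6213,-.2595,.05,92)
    ~~~~^^
  File "k.py", line 6, in knob
    p,a=cen(((H<6)|(H>174))&(S>120)&near); g=ray_z(p,c,.04); print("red",p.round(1),a,g.round(4),"ang",np.degrees(np.arctan2(g[1]-ctr[1],g[0]-ctr[0])).round(1))
        ~~~^^^^^^^^^^^^^^^^^^^^^^^^^^^^^^
  File "h.py", line 41, in cen
    n,l,s,ce=cv2.connectedComponentsWithStats(m.astype(np.uint8)); i=1+np.argmax(s[1:,4]); return ce[i],s[i,4]
                                                                       ~~~~~~~~~^^^^^^^^^
    return _wrapfunc(a, 'argmax', axis=axis, out=out, **kwds)
    return bound(*args, **kwds)
ValueError: attempt to get argmax of an empty sequence
```

```bash
sed -i '/"red"/d' k.py; python3 k.py
```

```text
green [340.2 255. ] 261 [ 0.6584 -0.2415  0.045 ] ang 25.2
white [321.  195.2] 138 [ 0.5998 -0.2593] axis -169.1 dir -179.2
pos [ 0.6227 -0.2552  0.2015] shift [ 0.0017 -0.0044  0.1515] turn [0.001 0.001 0.003] w 46.0 j7 1.75 t 36.8
```

jog_arm([
  [[0.001,-0.004,0.02,0,0,0,0],[0.001,-0.004,0.045,0,0,0,0],[0.001,-0.004,0.07,0,0,0,0],[0.001,-0.004,0.095,0,0,0,0],[0.001,-0.004,0.12,0,0,0,0],[0.001,-0.004,0.14,0,0,0,0],[0.001,-0.004,0.151,0,0,0,0],[0.001,-0.004,0.151,0,0,0,0],[0.001,-0.004,0.151,0,0,0,1],[0.001,-0.004,0.151,0,0,0,1]],
])

```text
clock: 37.63
position: [0.6226, -0.2612, 0.0516]
ee_rot: [-0.056, 3.139, -0.001]
force: [-0.2, 0.1, 0.0]
width: 0.405
gripper_force: 0.0
```

jog_arm([
  [[0,0,0,0,0,0,1],[0,0,0,0,0,0,1],[0,0,0,0,0,0,1],[0,0,0,0,0,0,1],[0,0,0,0,0,0.08,1],[0,0,0,0,0,0.18,1],[0,0,0,0,0,0.28,1],[0,0,0,0,0,0.38,1],[0,0,0,0,0,0.48,1],[0,0,0,0,0,0.6,1]],
])

```text
clock: 38.47
position: [0.6219, -0.2598, 0.0509]
ee_rot: [0.881, 3.015, 0.003]
force: [-1.9, 4.3, 5.4]
width: 0.15
gripper_force: 15.0
```

jog_arm([
  [[0,0,0,0,0,0.12,1],[0,0,0,0,0,0.24,1],[0,0,0,0,0,0.36,1],[0,0,0,0,0,0.48,1],[0,0,0,0,0,0.6,1],[0,0,0,0,0,0.72,1],[0,0,0,0,0,0.84,1],[0,0,0,0,0,0.96,1],[0,0,0,0,0,1.08,1],[0,0,0,0,0,1.2,1]],
])

```text
clock: 39.3
position: [0.622, -0.2597, 0.0509]
ee_rot: [-2.43, -1.99, -0.003]
force: [-1.9, 4.1, 5.1]
width: 0.154
gripper_force: 15.0
```

Run:
```python
from h import *
o=observe(); print(o["force"].round(1),o["ft_torque"].round(2),o["gripper_force"]); go(.6211,-.2597,o["position"][2],-65)
```

```text
[-1.9  4.1  5.1] [0.89 0.45 0.05] 14.980530738830566
pos [ 0.622  -0.2597  0.0509] shift [-0.0001 -0.0009 -0.    ] turn [-0.    -0.002  0.936] w 14.2 j7 0.2 t 39.3
```

jog_arm([
  [[0,0,0,0,0,0.12,1],[0,0,0,0,0,0.24,1],[0,0,0,0,0,0.36,1],[0,0,0,0,0,0.48,1],[0,0,0,0,0,0.6,1],[0,0,0,0,0,0.72,1],[0,0,0,0,0,0.84,1],[0,0,0,0,0,0.93,1],[0,0,0,0,0,0.93,1],[0,0,0,0,0,0.93,1]],
])

```text
clock: 40.13
position: [0.622, -0.2598, 0.0509]
ee_rot: [-3.062, -0.697, -0.002]
force: [-1.7, 5.0, 7.6]
width: 0.149
gripper_force: 15.0
```

Run:
```python
from k import *
knob((.6215,-.2597))
r=R.from_rotvec(observe()["ee_rot"]).as_matrix(); print("tool x dir",np.degrees(np.arctan2(r[1,0],r[0,0])))
```

```text
green [326.5 209.5] 834 [ 0.6556 -0.2423  0.045 ] ang 25.8
pos [ 0.622  -0.2598  0.0509] shift [-0.0005 -0.0006  0.0009] turn [ 2.000e-03 -2.000e-03 -2.729e+00] w 13.9 j7 -0.55 t 40.2
green [326.5 209.5] 836 [ 0.6556 -0.2423  0.045 ] ang 27.0
tool x dir 25.665987916655837
```

jog_arm([
  [[0,0,0,0,0,0,0],[0,0,0,0,0,0,0],[0,0,0,0,0,0,0],[0,0,0,0,0,0,0],[0,0,-0.02,0,0,0,0],[0,0,-0.05,0,0,0,0],[0,0,-0.09,0,0,0,0],[0,0,-0.13,0,0,0,0],[0,0,-0.15,0,0,0,0],[0,0,-0.15,0,0,0,0]],
])

```text
clock: 41.07
position: [0.6238, -0.2633, 0.2059]
ee_rot: [3.059, 0.694, 0.012]
force: [-0.0, -0.6, 0.1]
width: 0.498
gripper_force: 0.0
```

```bash
sed -i '$d' k.py
python3 - <<'E'
from k import *
from b import SH
knob((.6215,-.2597))
for cam in("scene","side"):
    c=camera_params(cam); im=get_image(cam); h=cv2.cvtColor(im,cv2.COLOR_RGB2HSV)
    m=(h[...,0]>=6)&(h[...,0]<=17)&(h[...,1]>140); n,l,s,ce=cv2.connectedComponentsWithStats(m.astype(np.uint8))
    for i in range(1,n):
        if 150<s[i,4]<900:
            p=ray_z(ce[i],c,.123); C,S=np.cos(SH[2]),np.sin(SH[2]); dx,dy=p[0]-SH[0],p[1]-SH[1]; q=[C*dx+S*dy,-S*dx+C*dy]
            if abs(q[0])<.12 and abs(q[1])<.15: print(cam,ce[i].round(),s[i,4],"shaker",np.round(q,4))
E
python3 f.py
```

```text
green [320.5 164.4] 310 [ 0.6574 -0.2414  0.045 ] ang 27.0
scene [428. 232.] 846 shaker [ 0.0052 -0.0279]
bar in shaker: x -0.0423 y -0.0071 yaw -0.018 z 0.0658 roll -0.018 pinA 0.1345 pinB 0.1294 cost 0.556
no bar in wristTraceback (most recent call last):
  File "f.py", line 30, in <module>
    barfit(); barfit(cams=("wrist",)); barfit(cams=("side",))
              ~~~~~~^^^^^^^^^^^^^^^^^
  File "f.py", line 25, in barfit
    o=minimize(cost,x0,method="Nelder-Mead",options=dict(initial_simplex=S,maxiter=700,xatol=1e-4,fatol=1e-4))
    res = _minimize_neldermead(fun, x0, args, callback, bounds=bounds,
                               **options)
    fsim[k] = func(sim[k])
              ~~~~^^^^^^^^
    fx = function(np.copy(x), *(wrapper_args + args))
  File "f.py", line 21, in cost
    return s/len(V)
           ~^~~~~~~
ZeroDivisionError: division by zero
```

Run:
```python
from k import *
from b import SH
C,S=np.cos(SH[2]),np.sin(SH[2])
for cam in("scene","side"):
    c=camera_params(cam); im=get_image(cam); h=cv2.cvtColor(im,cv2.COLOR_RGB2HSV)
    o=(h[...,0]>=5)&(h[...,0]<=18)&(h[...,1]>130); sh=render([box(-.1,.1,-.14,.14,.06,.14)],SH,c)
    n,l,s,ce=cv2.connectedComponentsWithStats((o&sh).astype(np.uint8)); print(cam,[(ce[i].round().tolist(),s[i].tolist()) for i in range(1,n) if s[i,4]>60])
    for d in silhouettes("jar1",cam):
        mk=d["mask"]; f=(o&mk).sum()
        if f>100 and (mk&sh).sum()>.7*mk.sum():
            p=ray_z(d["pixel"],c,.1); q,e=fit(M["jar"],[p[0],p[1],0,.06],[(mk,c)],(0,1)); dx,dy=q[0]-SH[0],q[1]-SH[1]; print(cam,round(d["p"],2),np.round(d["pixel"]),mk.sum(),f,"shaker",np.round([C*dx+S*dy,-S*dx+C*dy],4),round(e,2))
    # two-jar lid fit
    m=o&sh; yy=np.nonzero(m)
    def cost(v):
        r=np.zeros_like(m)
        for x,y in(v[:2],v[2:]): r|=render([pose(cyl(.027,.112,.13)+[x,y,0],SH)],[0,0,0],c)
        return 1-(r&m).sum()/(r|m).sum()
    b=min((minimize(cost,x0,method="Nelder-Mead",options=dict(initial_simplex=np.vstack([x0]+[np.array(x0)+np.eye(4)[i]*.015 for i in range(4)]),xatol=2e-4,fatol=1e-3)) for x0 in([.015,-.055,.015,.055],[.015,-.055,.01,.0],[0,-.06,.02,.02])),key=lambda t:t.fun); print(cam,"lids",b.x.round(4),round(b.fun,3))
c=camera_params("wrist"); im=get_image("wrist"); V=im.max(2).astype(int); ctr=np.array([.6213,-.2595])
for a in range(0,360,15):
    P=[[ctr[0]+r*np.cos(np.radians(a)),ctr[1]+r*np.sin(np.radians(a)),.084] for r in(.006,.01,.014,.018,.022)]
    print(a,[int(V[int(round(y)),int(round(x))]) for x,y in proj(P,c)],end="; ")
```

```text
scene [([428.0, 232.0], [407, 214, 44, 36, 871])]
scene 0.85 [435. 231.] 649 408 shaker [-0.0098  0.0061] 0.26
scene 0.69 [413. 245.] 765 438 shaker [ 0.0125 -0.0537] 0.16
scene lids [ 0.0124 -0.0531 -0.0077  0.0025] 0.111
side [([194.0, 237.0], [139, 206, 92, 63, 2691])]
side 0.85 [217. 245.] 596 420 shaker [ 0.0255 -0.061 ] 0.44
side 0.68 [198. 259.] 718 461 shaker [ 0.0142 -0.0088] 0.38
side lids [ 0.0197 -0.0566  0.087  -0.0054] 0.64
0 [111, 61, 60, 63, 65]; 15 [200, 174, 125, 93, 60]; 30 [207, 207, 206, 204, 208]; 45 [209, 163, 102, 57, 58]; 60 [163, 61, 61, 62, 64]; 75 [105, 61, 81, 62, 65]; 90 [63, 69, 82, 82, 81]; 105 [64, 74, 83, 85, 83]; 120 [67, 82, 83, 84, 84]; 135 [73, 80, 85, 83, 146]; 150 [75, 69, 85, 83, 182]; 165 [82, 70, 77, 95, 183]; 180 [80, 79, 75, 113, 184]; 195 [83, 81, 86, 84, 86]; 210 [83, 83, 85, 88, 89]; 225 [83, 79, 74, 110, 184]; 240 [74, 73, 86, 159, 184]; 255 [64, 83, 82, 102, 186]; 270 [63, 83, 83, 82, 188]; 285 [62, 83, 83, 85, 161]; 300 [67, 84, 85, 85, 83]; 315 [65, 80, 65, 64, 68]; 330 [61, 64, 63, 63, 66]; 345 [68, 63, 61, 65, 64];
```

Run:
```python
from h import *
from b import SH
Mm={}
for cam in("scene","side"):
    c=camera_params(cam); im=get_image(cam); h=cv2.cvtColor(im,cv2.COLOR_RGB2HSV)
    sh=render([box(-.075,-.03,-.05,.05,.07,.16)],SH,c); m=((h[...,0]<6)|(h[...,0]>172))&(h[...,1]>120)&(h[...,2]>40)&sh
    m=cv2.morphologyEx(m.astype(np.uint8),cv2.MORPH_OPEN,np.ones((2,2))).astype(bool); Mm[cam]=(m,c)
    n,l,s,ce=cv2.connectedComponentsWithStats(m.astype(np.uint8)); print(cam,[(ce[i].round().tolist(),s[i].tolist()) for i in range(1,n) if s[i,4]>15])
    for z in(.06,.073,.077): print(z,[proj(pose(np.array([[-.05,y,z+.024],[-.05,y,z+.068]]),SH),c).round().tolist() for y in(-.0295,.0295)])
    L=silhouettes("bar",cam); print([(round(k["p"],2),np.round(k["pixel"]).tolist(),int(k["mask"].sum())) for k in L])
for sel in(["scene"],["side"],["scene","side"]):
    def cost(v):
        t=0
        for k in sel:
            m,c=Mm[k]; r=np.zeros_like(m)
            for y in(v[1]-v[3]/2,v[1]+v[3]/2): r|=render([pose(box(-.012,.012,-.0025,.0025,v[2]+.024,v[2]+.068)+[v[0],y,0],SH)],[0,0,0],c)
            t+=1-(r&m).sum()/(r|m).sum()
        return t/len(sel)
    x0=np.array([-.05,0,.07,.059]); b=minimize(cost,x0,method="Nelder-Mead",options=dict(initial_simplex=np.vstack([x0]+[x0+np.eye(4)[i]*.008 for i in range(4)]),xatol=2e-4,fatol=1e-3)); print(sel,"x,y,z,sep",b.x.round(4),round(b.fun,3))
```

```text
scene [([440.0, 210.0], [437, 204, 7, 12, 55]), ([417.0, 218.0], [414, 209, 7, 18, 74])]
0.06 [[[413.0, 227.0], [417.0, 214.0]], [[436.0, 222.0], [440.0, 209.0]]]
0.073 [[[414.0, 223.0], [418.0, 209.0]], [[437.0, 218.0], [441.0, 205.0]]]
0.077 [[[415.0, 222.0], [418.0, 208.0]], [[437.0, 217.0], [441.0, 203.0]]]
[(0.59, [416.0, 223.0], 961)]
side [([226.0, 261.0], [221, 250, 10, 24, 151]), ([199.0, 273.0], [195, 262, 10, 23, 135])]
0.06 [[[225.0, 275.0], [223.0, 257.0]], [[199.0, 287.0], [196.0, 268.0]]]
0.073 [[[224.0, 270.0], [222.0, 251.0]], [[198.0, 282.0], [195.0, 263.0]]]
0.077 [[[224.0, 268.0], [222.0, 250.0]], [[198.0, 280.0], [195.0, 261.0]]]
[(0.93, [213.0, 277.0], 2009), (0.41, [225.0, 251.0], 246)]
['scene'] x,y,z,sep [-0.0469  0.0038  0.0703  0.0592] 0.567
['side'] x,y,z,sep [-0.0577 -0.0006  0.0757  0.0602] 0.297
['scene', 'side'] x,y,z,sep [-0.0502 -0.0028  0.0722  0.0595] 0.449
```

```bash
python3 -c "
from cell import *
print(sign_off())"
```

```text
the job is handed in; nothing more can be done
None
```

I handed the job in at about 42 s of robot time: knob turned to OFF first, both orange-lidded jars upright in the bay, the bar seated in both rail windows on the second try, and the knob's pointer within about 2° of the green mark. One jar was found about 5 cm from where I placed it, still inside the bay, and the hand-in call did not report a verdict.

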